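Fit the guide head, load the canes and start the log

TASK

Lower the guide head over the T-shaped key in the middle of the transfer vessel and lock it with a quarter-turn clockwise (seen from above), as far as it goes; then move every sample cane from the rack into the head, each rod through an eyelet of its own with its collar flat on the plate. After that press the logger's recessed button right down with the tip of the stylus, and put the stylus back upright in its holder, fully home. Leave the bottle, the jar and the cardboard box where they are.

Things in the scene. Friction and masses are not known exactly. Their poses are not given: they have to be found in the camera images.
- vessel_rim (a point): Transfer vessel, fixed: open aluminium can 160 mm across, 90 mm high, wall 5 mm, with a white round boss (50 mm across, top edge tapered) in its middle, as high as the rim, which carries the key. This point: the vessel's centre at rim height; z up, the key's crossbar lies along y. The two wire handles at +y and -y are only for looks.
- key_top (a point): The key on the vessel's boss: a 9 mm round post with a steel crossbar 44 mm long (along y), 8 mm wide, 8 mm high. This point: centre of the crossbar's top, 20.5 mm above the rim; its underside is 12.5 mm above the rim, so it stands over the 10 mm plate of a seated head and holds it down when the head is turned.
- head_bar (a point): Guide head, loose, 0.35 kg, flat on the table at the start: a white plate with a slot, four eyelets and a steel bridge handle. This point: centre of the handle's bar, which is 80 mm long along y, 12 mm wide (x), 12 mm high, on uprights at y = +-36 mm, 38 mm clear beneath. It is 44 mm above the plate's top and 66 mm above the table at the start.
- head_slot (a point): Guide head's plate: 150 mm (x) by 100 mm (y), 10 mm thick, over a round skirt 12 mm high, inner diameter 54 mm, which goes over the boss. This point: centre of the slot at the plate's underside, 54 mm below head_bar. The slot, 50 mm along x by 13 mm along y, passes over the key's crossbar (either way round). Seated, this point is level with the rim.
- head: The same head, origin at the centre of the skirt's lower edge. Once seated, a clockwise quarter-turn seen from above locks it: two small stop blocks on the plate meet the crossbar after 90 to 98 degrees, the head's x axis then lying along the vessel's x axis. It cannot turn far the other way. Locked, it keeps up to 3 mm of play.
- rack: The white cane rack, fixed: 200 mm (x) by 60 mm (y), its top 75 mm above the table; four holes 12 mm across on its x axis at x = -72, -24, 24 and 72 mm, in which canes hang by their collars. Origin at the centre of its underside.
- cane1_grip (a point): Sample cane 1 (four alike, some absent), upright in the rack: steel rod 8 mm thick, 65 mm long, tapered end, below a collar 20 mm across, 4 mm thick; above it a round grip 16 mm thick, 45 mm tall. 50 g. This point: on the axis, mid-grip, 26 mm above the collar's underside, 91 mm above the rod's end, 23 mm below the top; z runs up the cane.
- cane2_grip (a point): Sample cane 2 (four alike, some absent), upright in the rack: steel rod 8 mm thick, 65 mm long, tapered end, below a collar 20 mm across, 4 mm thick; above it a round grip 16 mm thick, 45 mm tall. 50 g. This point: on the axis, mid-grip, 26 mm above the collar's underside, 91 mm above the rod's end, 23 mm below the top; z runs up the cane.
- cane3_grip (a point): Sample cane 3 (four alike, some absent), upright in the rack: steel rod 8 mm thick, 65 mm long, tapered end, below a collar 20 mm across, 4 mm thick; above it a round grip 16 mm thick, 45 mm tall. 50 g. This point: on the axis, mid-grip, 26 mm above the collar's underside, 91 mm above the rod's end, 23 mm below the top; z runs up the cane.
- cane4_grip (a point): Sample cane 4 (four alike, some absent), upright in the rack: steel rod 8 mm thick, 65 mm long, tapered end, below a collar 20 mm across, 4 mm thick; above it a round grip 16 mm thick, 45 mm tall. 50 g. This point: on the axis, mid-grip, 26 mm above the collar's underside, 91 mm above the rod's end, 23 mm below the top; z runs up the cane.
- eyelet1 (a point): Eyelet 1 of the guide head: a through-hole 11 mm in diameter at x = 55, y = 32 mm from the head's centre. This point is the centre of its mouth, on the plate's top face; axes as the head's. A cane that is fully home has its grip point 26 mm above it.
- eyelet2 (a point): Eyelet 2 of the guide head: a through-hole 11 mm in diameter at x = 55, y = -32 mm from the head's centre. This point is the centre of its mouth, on the plate's top face; axes as the head's. A cane that is fully home has its grip point 26 mm above it.
- eyelet3 (a point): Eyelet 3 of the guide head: a through-hole 11 mm in diameter at x = -55, y = 32 mm from the head's centre. This point is the centre of its mouth, on the plate's top face; axes as the head's. A cane that is fully home has its grip point 26 mm above it.
- eyelet4 (a point): Eyelet 4 of the guide head: a through-hole 11 mm in diameter at x = -55, y = -32 mm from the head's centre. This point is the centre of its mouth, on the plate's top face; axes as the head's. A cane that is fully home has its grip point 26 mm above it.
- stylus: The same stylus, origin at its shoulder.
- stylus_grip (a point): The stylus, standing in its holder at the start: a black round handle 14 mm in diameter and 70 mm tall, with a steel tip 5 mm in diameter and 45 mm long below its shoulder. 30 g. This point is on the axis, 35 mm above the shoulder, 80 mm above the tip's end, 35 mm below the top; z runs up the stylus.
- holder_hole (a point): The stylus holder, standing loose on the table, 0.7 kg: a dark steel block 55 mm square and 50 mm high with a hole 8 mm in diameter and 48 mm deep. This point is the centre of the hole's mouth on the top face. With the stylus home its shoulder rests on the block and its grip point is 35 mm above this point.
- button_top (a point): The centre of the top of the button: grey, 12 mm across, at the bottom of a round recess 14 mm wide in the top of the white logger (a fixed box 70 by 90 mm, 45 mm high, with a dark display beside the recess). At rest it lies 8 mm below the logger's top, 37 mm above the table.
- logger: The logger, a fixed white box 70 mm (x) by 90 mm (y), 45 mm high; the recess with the button is at x = -15 mm on its top. Origin at the centre of its underside.
- button (a joint): Travel of the button (m): 0 at rest, 0.005 fully down; a spring pushes back with 1 N at first and 3.5 N fully down.
- bottle: Bystander: a bottle 56 mm across, 110 mm tall. Origin at its foot.
- jar: Bystander: an amber jar 60 mm across, 70 mm tall. Origin at its foot.
- freezer_box: Bystander: a cardboard box 60 mm square, 50 mm tall. Origin at its foot.
There are look-alikes about, which are no part of the job. Leave any orange or yellow look-alike of the part that bears cane4_grip alone.

How it is judged:
On the way, in this order (a step that is already met when the one before it is completed fails the run):
1. the guide head sits flat on the vessel, turned a quarter-turn so that the key locks it (horizontal distance between head_bar and vessel_rim below 0.007 m and z of head_bar in the frame of vessel_rim between 0.05 and 0.0575 m and angle between the x axis of head_bar and the x axis of vessel_rim, either way round below 0.26 rad and angle between head_bar's own z axis and vertical below 0.06 rad), for 0.2 s.
2. every cane hangs in an eyelet of its own, collar on the plate (all of step 1 and ((horizontal distance between cane1_grip and eyelet1 below 0.006 m and z of cane1_grip in the frame of eyelet1 between 0.022 and 0.03 m) or (horizontal distance between cane1_grip and eyelet2 below 0.006 m and z of cane1_grip in the frame of eyelet2 between 0.022 and 0.03 m) or (horizontal distance between cane1_grip and eyelet3 below 0.006 m and z of cane1_grip in the frame of eyelet3 between 0.022 and 0.03 m) or (horizontal distance between cane1_grip and eyelet4 below 0.006 m and z of cane1_grip in the frame of eyelet4 between 0.022 and 0.03 m)) and angle between each of cane1_grip, cane2_grip, cane3_grip, cane4_grip's own z axis and vertical below 0.12 rad and ((horizontal distance between cane2_grip and eyelet1 below 0.006 m and z of cane2_grip in the frame of eyelet1 between 0.022 and 0.03 m) or (horizontal distance between cane2_grip and eyelet2 below 0.006 m and z of cane2_grip in the frame of eyelet2 between 0.022 and 0.03 m) or (horizontal distance between cane2_grip and eyelet3 below 0.006 m and z of cane2_grip in the frame of eyelet3 between 0.022 and 0.03 m) or (horizontal distance between cane2_grip and eyelet4 below 0.006 m and z of cane2_grip in the frame of eyelet4 between 0.022 and 0.03 m)) and ((horizontal distance between cane3_grip and eyelet1 below 0.006 m and z of cane3_grip in the frame of eyelet1 between 0.022 and 0.03 m) or (horizontal distance between cane3_grip and eyelet2 below 0.006 m and z of cane3_grip in the frame of eyelet2 between 0.022 and 0.03 m) or (horizontal distance between cane3_grip and eyelet3 below 0.006 m and z of cane3_grip in the frame of eyelet3 between 0.022 and 0.03 m) or (horizontal distance between cane3_grip and eyelet4 below 0.006 m and z of cane3_grip in the frame of eyelet4 between 0.022 and 0.03 m)) and ((horizontal distance between cane4_grip and eyelet1 below 0.006 m and z of cane4_grip in the frame of eyelet1 between 0.022 and 0.03 m) or (horizontal distance between cane4_grip and eyelet2 below 0.006 m and z of cane4_grip in the frame of eyelet2 between 0.022 and 0.03 m) or (horizontal distance between cane4_grip and eyelet3 below 0.006 m and z of cane4_grip in the frame of eyelet3 between 0.022 and 0.03 m) or (horizontal distance between cane4_grip and eyelet4 below 0.006 m and z of cane4_grip in the frame of eyelet4 between 0.022 and 0.03 m))), for 0.2 s.
3. the button is pressed down with the stylus (value of joint button above 0.0038 m and contact force between stylus and logger above 0.5 N), for 0.05 s.
At the end, for the whole second after the job is handed in: Head locked on the vessel (within 7 mm and 15 degrees, resting on the rim); every cane upright in its own eyelet, within 6 mm, collar within 4 mm of the plate; stylus upright in its holder, shoulder within 5 mm of the block; button up again; all at rest (all of step 2 and horizontal distance between stylus_grip and holder_hole below 0.008 m and z of stylus_grip in the frame of holder_hole between 0.03 and 0.04 m and angle between stylus_grip's own z axis and vertical below 0.2 rad and value of joint button below 0.0015 m and linear speed of each of head, stylus below 0.03 m/s); the robot touches nothing.
It fails at once if the bottle is moved by more than 30 mm or tipped (distance of bottle from where it was at the start of the episode above 0.03 m or angle between bottle's own z axis and vertical above 0.5 rad).
It fails at once if the jar is moved by more than 30 mm or tipped (distance of jar from where it was at the start of the episode above 0.03 m or angle between jar's own z axis and vertical above 0.5 rad).
It fails at once if the freezer box is moved by more than 30 mm or tipped (distance of freezer_box from where it was at the start of the episode above 0.03 m or angle between freezer_box's own z axis and vertical above 0.5 rad).
Of cane1, cane2, cane3, cane4 only 2 to 4 are there at a start; the rules pass over those that are not, and their reading is None.
At some moment in a run one of holder may be knocked a few centimetres aside while the robot is not near it.
Once in a run the grip may slacken for a moment while it holds something.
It also fails if it takes over 210 s, if anything falls off the work surface, if the arm or the gripper's body presses on something with over 40 N, if the wrist force passes 120 N, or if a joint passes its speed limit or range.

ROBOT

A 6-joint arm with a two-finger parallel gripper is mounted at the origin on the work surface. World frame = base frame: x ahead of the robot, y to its left, z up, the work surface at z = 0. Lengths are in m, angles in rad, forces in N, time in s.
With the tool pointing down it reaches from about 0.25 to 0.8 m from the base axis. Payload 3.9 kg.
Tool frame: the origin (TCP) lies at the very end of the fingers, on their centre line; the grasp point (between the pads) lies 19 mm behind it (ctrl.grasp_offset is the distance from the TCP to the grasp point, in m); z points along the fingers, x is the direction in which the jaws open and shut, and the axes are right-handed (so a half turn about z gives the same grasp; the last joint's range is limited). The gripper opens to 85 mm and grips with 20 to 120 N. Pads are 22 mm wide; open, the fingers measure 114 mm over their backs; the gripper's body (76 mm by 85 mm) begins 54 mm behind the grasp point. The pads swing forward as they close: fully open they stand 13 mm farther back than shut.
Start: joints at [1.19, 0.26, -0.138, 1.173, 0, 1.571], TCP at [0.195, 0.487, 0.193] pointing down, gripper open.
Joint ranges: [-2.78, 2.78], [-0.83, 1.72], [-1.28, 1.37], [-1.9, 2.12], [-1.57, 1.48], [-3.14, 3.14]. Speed limits (rad/s): [2.57, 2.57, 3.14, 3.14, 3.14, 3.14].

INTERFACE

Orientations are given as [roll, pitch, yaw] about the fixed x, y, z axes, in that order (R = Rz(yaw) Ry(pitch) Rx(roll)).
In Python, from cell import monitor, snapshot, ticket, spotter, ctrl gives the robot as it stands. The module is installed in compiled form; this text tells all that it offers.
- The arm moves only by the shell command python3 -m handwheel 'ROWS' [FORCE]. ROWS is JSON, a list of rows, each a list of 3 entries, a list of its own where there are three numbers: the gripper's target within -1 to 1 (fully open at 1, half-way at 0, shut at -1), then the shift along the tool's x, y, z in m, then the turn about the tool's z in degrees. A call has 1 to 5 rows; each row is the pose to reach, as a shift and turn from the pose commanded when the call began, along the tool's axes at that moment; what a row does not reach only later rows make up. A row lasts 1/10 s, in which the tool goes at most 50 mm and 8.59 degrees, less where a joint would pass 70% of its speed; a pose out of reach is approached as far as the arm can. A call with a gripper value outside its range is refused whole. The fingers move at their own pace and stop on an object; FORCE is the grip in N (left out, the last holds). Time passes only in rows, so rows that repeat a pose let the fingers close. It gives the time, the measured TCP pose, the force and the opening at its end, in the units of the state.
- monitor.get_state(): the state, without advancing time (a new reading comes with each control period).
- snapshot(name): name is "scene" or "top"; returns a dict with "pixels" (480x640x3 uint8, red, green, blue), "z_map" (480x640 float32, m along the optical axis (not along the pixel's ray), 0 where there is no reading), "mtx" (3x3 intrinsics, pixels), "dist_coeffs" ([k1, k2, p1, p2, k3] as OpenCV has them; the pictures are not rectified), "R" (3x3) and "t" (3): a world point X has camera coordinates R X + t. Camera axes: x right, y down, z forward; pixel columns grow to the right and rows downward; lengths in m; the calibration is good to about 2 mm. A picture is of the moment at which its call begins.
- ticket.finish_job(): hands the job in, once; it reports no verdict.
Trained networks look in a picture, given as the dict that the camera call returned (one of the last four; its "shot" number tells which), for a name from the list of things; names that differ only in an ending like _2 or _b are one class to them, and where a whole thing is asked for, a point or a joint stands for the part that bears it (a point fixed in the world has none). Each returns a list of dicts, best first, with "p" (0 to 1); they miss things now and then, are a little off and sometimes report something else, mostly with a low value. They report only what shows in the picture. A call takes as long as a camera call. They do not tell look-alikes from the thing itself.
- spotter.silhouettes(picture, query): "pixels" (480x640 bool, what is visible of it) and "box" ([left, top, right, bottom] in pixels, round what is visible of it).
- spotter.spot_point(picture, query): "centre" ([row, column] in pixels: a listed point, or the origin of a listed thing).
The state is a dict: "time_s": time; "qpos": joint angles; "joint_velocities": joint speeds; "joint_efforts": joint torques, N m; "position": TCP position; "ee_rot": TCP orientation; "force": force on the tool from outside, world axes, zero at the start; "wrist_torque": the same for the moment, N m; "gripper_width": opening from 0.0 (shut) to 1.0 (fully open).
Only numpy, scipy, OpenCV 4.12 (cv2) and the standard library are available. Lean on these libraries where they do the work, as an engineer would, in place of code of your own. Each camera call takes 0.05 s, during which the arm holds its last target.

## Working session

There is one attempt and no reset: what is moved stays moved. The work goes in short steps, Python scripts to look and compute and a shell command to move; the robot and the scene stay as the last step left them, time stands still between calls to the robot, and variables do not carry over. Pictures are saved under pics/ and viewed, and the job is handed in when it is done.

```bash
mkdir -p pics; ls
python3 - <<'E'
from cell import monitor, snapshot
import cv2,numpy as np,pickle
print(monitor.get_state())
for n in("scene","top"):
    p=snapshot(n)
    cv2.imwrite(f"pics/{n}0.png",p["pixels"][:,:,::-1])
    print(n,{k:(v if k not in("pixels","z_map") else v.shape) for k,v in p.items()})
E
```

```text
pics
{'time_s': 0.0, 'qpos': array([ 1.18999320e+00,  2.60664283e-01, -1.39392324e-01,  1.17268191e+00,
        4.85918632e-06,  1.57080319e+00]), 'joint_velocities': array([ 0.00065441,  0.00102935,  0.00025747,  0.00181764, -0.00193521,
        0.00085652]), 'joint_efforts': array([-1.98970687e-03, -4.05673563e+01,  2.53923762e+01,  1.86736265e-02,
        1.16556612e-04,  3.78696583e-06]), 'position': array([0.19484067, 0.48668748, 0.19186651]), 'ee_rot': array([-3.14158781e+00,  1.94219280e-03,  1.18998634e+00]), 'force': array([ 0.00163187,  0.10050876, -0.04029937]), 'wrist_torque': array([-0.03717953,  0.00817562, -0.03241668]), 'gripper_width': 1.0006007176488865}
scene {'pixels': (480, 640, 3), 'z_map': (480, 640), 'mtx': array([[443.57297115,   0.        , 320.92579421],
       [  0.        , 443.57297115, 234.56624005],
       [  0.        ,   0.        ,   1.        ]]), 'dist_coeffs': array([0.02348389, 0.        , 0.        , 0.        , 0.        ]), 'R': array([[ 0.83794199,  0.54573819,  0.00480068],
       [ 0.35061923, -0.5315682 , -0.77103917],
       [-0.41823363,  0.64776931, -0.63676962]]), 't': array([-0.4575781 , -0.12178616,  1.06822992]), 'shot': 1}
top {'pixels': (480, 640, 3), 'z_map': (480, 640), 'mtx': array([[540.09465103,   0.        , 322.86964996],
       [  0.        , 540.09465103, 238.52102259],
       [  0.        ,   0.        ,   1.        ]]), 'dist_coeffs': array([-0.1294068,  0.       ,  0.       ,  0.       ,  0.       ]), 'R': array([[ 0.01931301, -0.99968312, -0.01614534],
       [-0.98507999, -0.01626388, -0.17132687],
       [ 0.17100999,  0.01921329, -0.98508194]]), 't': array([-0.00866769,  0.56014893,  1.19643141]), 'shot': 2}
```

View pics/scene0.png

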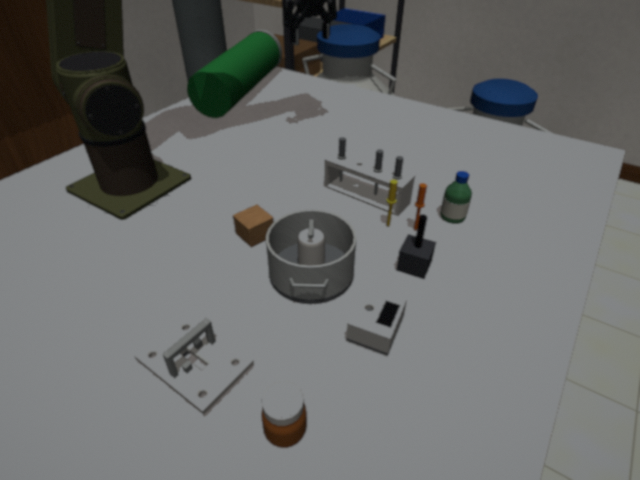

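View pics/top0.png

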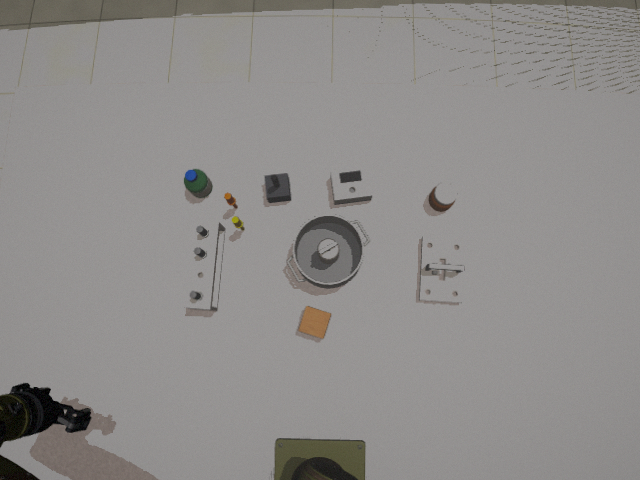

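Scene shows the head bottom left (195,360), vessel (311,255), rack with three grey canes (342,147), (379,160), (398,167), plus yellow (392,200) and orange (420,205) look-alikes standing on the table, holder with black stylus (418,250), and logger (378,322). In top, the canes are at (202,230), (200,252), (195,296) and the look-alikes at (230,200), (237,222).

```bash
cat > h.py <<'E'
from cell import monitor, snapshot, ticket, spotter, ctrl
import cv2,numpy as np
from scipy.spatial.transform import Rotation as Ro
def und(p,uv): return cv2.undistortPoints(np.array(uv,float).reshape(-1,1,2),p["mtx"],p["dist_coeffs"]).reshape(-1,2)
def at_z(p,uv,z):
    """pixels (u=col,v=row) -> world at height z"""
    n=und(p,uv); d=np.c_[n,np.ones(len(n))]@p["R"]; c=-p["R"].T@p["t"]
    return c+d*((z-c[2])/d[:,2])[:,None]
def cloud(p,mask):
    v,u=np.nonzero(mask&(p["z_map"]>0)); n=und(p,np.c_[u,v]); z=p["z_map"][v,u]
    return (np.c_[n*z[:,None],z]-p["t"])@p["R"], np.c_[u,v]
def proj(p,X):
    return cv2.projectPoints(np.array(X,float).reshape(-1,1,3),cv2.Rodrigues(p["R"])[0],p["t"],p["mtx"],p["dist_coeffs"])[0].reshape(-1,2)
def save(p,name,box=None,k=1,pts=()):
    im=p["pixels"][:,:,::-1].copy()
    if box: l,t,r,b=box; im=im[t:b,l:r]
    else: l=t=0
    im=cv2.resize(im,None,fx=k,fy=k,interpolation=cv2.INTER_CUBIC)
    for i,q in enumerate(pts):
        c=(int((q[0]-l+.5)*k),int((q[1]-t+.5)*k)); cv2.circle(im,c,3,(0,0,255),1)
    cv2.imwrite(f"pics/{name}.png",im)
def tri(p1,uv1,p2,uv2):
    A=[];b=[]
    c=[];D=[]
    for p,uv in((p1,uv1),(p2,uv2)):
        n=und(p,[uv])[0]; d=p["R"].T@np.r_[n,1]; d/=np.linalg.norm(d); o=-p["R"].T@p["t"]
        P=np.eye(3)-np.outer(d,d); A.append(P); b.append(P@o)
    X=np.linalg.solve(sum(A),sum(b)); return X
E
python3 - <<'E'
from h import *
np.set_printoptions(precision=4,suppress=True)
S=snapshot("scene");T=snapshot("top")
H=dict(vessel_rim=None,key_top=None,head_bar=.066,head_slot=.012,head=0,rack=0,cane1_grip=.101,eyelet1=.022,eyelet2=.022,stylus_grip=.085,holder_hole=.05,button_top=.037,logger=0,bottle=0,jar=0,freezer_box=0)
zz={'vessel_rim':.09,'key_top':.1105}
for q in H:
    z=H[q] if H[q] is not None else zz[q]
    for nm,p in(("S",S),("T",T)):
        for r in spotter.spot_point(p,q)[:6]:
            rc=r["centre"]; print(q,nm,round(r["p"],2),np.round(rc,1),at_z(p,[[rc[1],rc[0]]],z)[0])
save(T,"t1",(170,150,400,330),3); save(T,"t2",(380,170,480,320),4)
E
```

```text
vessel_rim S 0.87 [237.2 309.3] [ 0.5324 -0.0172  0.09  ]
vessel_rim S 0.57 [245.  418.6] [0.7008 0.0689 0.09  ]
vessel_rim T 0.83 [247.6 327. ] [ 0.5327 -0.009   0.09  ]
key_top S 0.56 [226.7 309.5] [ 0.5308 -0.0137  0.1105]
key_top S 0.39 [237.1 309.5] [ 0.5466 -0.0369  0.1105]
key_top T 0.86 [247.9 326. ] [ 0.5288 -0.0071  0.1105]
key_top T 0.7 [294.5 193.6] [0.4211 0.2791 0.1105]
head_bar S 0.76 [341.8 184.4] [ 0.4983 -0.2836  0.066 ]
head_bar S 0.5 [360.4 231.7] [ 0.5755 -0.2701  0.066 ]
head_bar S 0.29 [145.5 342. ] [0.3863 0.3391 0.066 ]
head_bar T 0.97 [268.  448.3] [ 0.4943 -0.2835  0.066 ]
head_slot S 0.78 [361.9 195.2] [ 0.5005 -0.2776  0.012 ]
head_slot T 0.97 [267.3 437.5] [ 0.5021 -0.2695  0.012 ]
head S 0.55 [364.5 194. ] [ 0.4946 -0.2771  0.    ]
head T 0.63 [269.9 437.7] [ 0.4974 -0.2722  0.    ]
head T 0.53 [186.1 276.1] [0.6968 0.1192 0.    ]
rack S 0.79 [193.6 364.8] [0.4899 0.2749 0.    ]
rack S 0.7 [229.5 422.7] [0.6568 0.2242 0.    ]
rack T 0.64 [269.1 208.7] [0.4898 0.2743 0.    ]
rack T 0.28 [246.8 455. ] [ 0.5537 -0.315   0.    ]
cane1_grip S 0.64 [144.4 343
[... 1778 characters left out ...]
.4] [ 0.6896 -0.0635  0.    ]
logger S 0.38 [196.8 367.2] [0.5009 0.2664 0.    ]
logger S 0.27 [228.6 311. ] [0.458  0.0967 0.    ]
logger T 0.9 [189.4 349.6] [ 0.6911 -0.0604  0.    ]
bottle T 0.65 [192.8 200.8] [0.6778 0.3047 0.    ]
bottle T 0.63 [248.6 328.8] [ 0.5444 -0.0123  0.    ]
bottle T 0.51 [181.5 272.3] [0.7083 0.129  0.    ]
bottle T 0.18 [186.7 276. ] [0.6953 0.1194 0.    ]
jar S 0.78 [427.8 284.6] [ 0.6703 -0.2812  0.    ]
jar S 0.62 [236.3 252. ] [0.3703 0.0084 0.    ]
jar S 0.53 [147.1 343.6] [0.3331 0.4406 0.    ]
jar T 0.74 [199.4 443.2] [ 0.6701 -0.2888  0.    ]
freezer_box S 0.8 [236.3 254.1] [0.3739 0.0108 0.    ]
freezer_box T 0.81 [322.5 313.7] [0.3688 0.0199 0.    ]
```

View pics/t1.png

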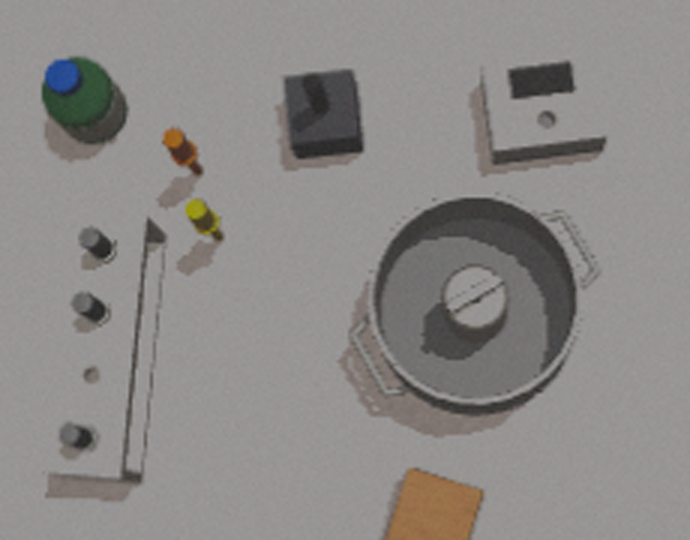

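View pics/t2.png

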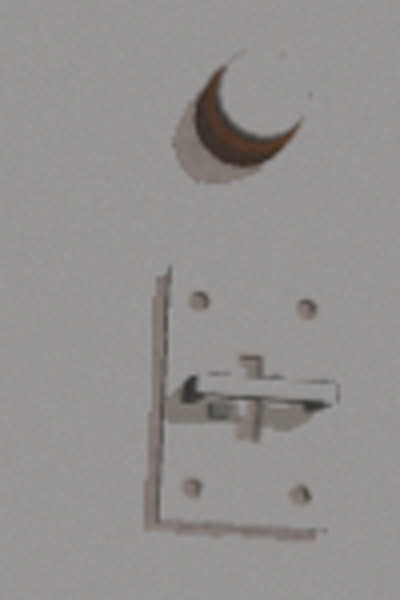

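```bash
cat > meas.py <<'E'
from h import *
np.set_printoptions(precision=4,suppress=True)
def circ(P):
    A=np.c_[2*P[:,:2],np.ones(len(P))]; s=np.linalg.lstsq(A,(P[:,:2]**2).sum(1),rcond=None)[0]
    return s[:2],np.sqrt(s[2]+s[0]**2+s[1]**2)
def near(X,c,r,z0,z1):
    return X[(np.hypot(X[:,0]-c[0],X[:,1]-c[1])<r)&(X[:,2]>z0)&(X[:,2]<z1)]
def rect(P):
    r=cv2.minAreaRect((P[:,:2]*1000).astype(np.float32)); return np.array(r[0]),np.array(r[1]),r[2]
E
python3 - <<'E'
from meas import *
full=np.ones((480,640),bool)
for nm in("scene","top"):
    p=snapshot(nm); X,uv=cloud(p,full); print(nm)
    tb=near(X,(0.6,0.2),.04,-.05,.03); print(" table z",tb[:,2].mean(),tb[:,2].std(),len(tb))
    P=near(X,(.497,-.275),.11,.017,.027); print(" plate",len(P),P[:,2].mean(),rect(P))
    P=near(X,(.497,-.275),.06,.055,.08); print(" bar",len(P),P[:,2].max(),np.median(P[:,2]),P.mean(0),rect(P))
    P=near(X,(.532,-.01),.1,.085,.095); d=np.hypot(P[:,0]-.532,P[:,1]+.01); P=P[d>.06]; print(" rim",len(P),P[:,2].mean(),circ(P))
    P=near(X,(.532,-.01),.04,.102,.12); print(" key",len(P),P[:,2].mean(),P.mean(0),rect(P))
    P=near(X,(.49,.274),.13,.068,.08); print(" rack",len(P),P[:,2].mean(),rect(P))
    P=near(X,(.49,.274),.13,.09,.14); 
    print(" canes",len(P),P[:,2].max())
    P=near(X,(.69,-.06),.08,.04,.05); print(" logger",len(P),P[:,2].mean(),rect(P))
    P=near(X,(.684,.112),.05,.045,.055); print(" holder",len(P),P[:,2].mean(),rect(P))
    P=near(X,(.684,.112),.05,.06,.15); print(" stylus",len(P),P[:,2].max(),P[P[:,2]>.11].mean(0))
E
```

```text
scene
 table z -0.000713432099189939 0.004095191153963936 711
 plate 4682 0.02033941455105864 (array([ 497.5335, -277.0153]), array([101.8713, 152.4997]), 87.25759887695312)
 bar 642 0.07339258569681817 0.06945955041802301 [ 0.5    -0.28    0.0677] (array([ 498.59  , -277.1929]), array([80.7185, 13.4384]), 87.90017700195312)
 rim 674 0.08755712750827173 (array([ 0.531 , -0.0118]), np.float64(0.07697598060564563))
 key 88 0.1081378471301845 [ 0.5321 -0.0133  0.1081] (array([530.2824, -10.8463]), array([ 8.0491, 46.8006]), 31.42893409729004)
 rack 1296 0.07286064969430762 (array([492.8321, 275.0551]), array([ 68.3763, 202.2854]), 87.345947265625)
 canes 344 0.12370021384617866
 logger 1959 0.04345680406033691 (array([694.1162, -61.651 ]), array([71.6251, 92.6438]), 8.682865142822266)
 holder 571 0.048116618406674846 (array([685.5406, 114.1113]), array([56.4835, 60.2875]), 7.319119453430176)
 stylus 223 0.1198150733406952 [0.6874 0.1112 0.116 ]
top
 table z 0.0009855036281148975 0.004376194108044891 834
 plate 2219 0.022341551970802155 (array([ 496.6284, -277.7829]), array([101.6111, 151.9239]), 86.78483581542969)
 bar 210 0.07888141812607573 0.07206478512908795 [ 0.4959 -0.2763  0.0714] (array([ 496.3182, -277.2244]), array([79.1336, 12.5719]), 86.08824157714844)
 rim 515 0.08981028887625367 (array([ 0.5301, -0.0102]), np.float64(0.07709928447139666))
 key 80 0.1101560141506964 [ 0.5304 -0.0106  0.1102] (array([530.6385, -10.3785]), array([ 8.6572, 43.4064]), 31.296884536743164)
 rack 2069 0.07497078068193522 (array([493.3851, 275.6188]), array([ 63.747 , 200.5178]), 86.85797119140625)
 canes 188 0.12912908638754858
 logger 1046 0.045326631123620065 (array([693.9133, -61.5915]), array([71.7788, 90.4899]), 8.060975074768066)
 holder 441 0.050030237690406765 (array([684.8797, 112.9886]), array([58.0791, 54.2467]), 7.0662713050842285)
 stylus 67 0.12470298827500007 [0.6849 0.1118 0.1192]
```

```bash
cat > plan.py <<'E'
# usage: plan.py x y z yawdeg  -> shift in tool axes (mm) and turn (deg) from the measured pose
from h import *
import sys
def plan(x,y,z,yaw):
    s=monitor.get_state(); R=Ro.from_euler("xyz",s["ee_rot"]).as_matrix()
    d=R.T@(np.array([x,y,z])-s["position"]); cur=np.arctan2(R[1,0],R[0,0])
    t=-(np.radians(yaw)-cur); t=(t+np.pi)%(2*np.pi)-np.pi
    return d,np.degrees(t),s,np.degrees(cur)
if __name__=="__main__":
    d,t,s,cur=plan(*map(float,sys.argv[1:5]))
    print("t",round(s["time_s"],2),"pos",np.round(s["position"],4),"rpy",np.round(s["ee_rot"],4),"yaw",round(cur,2),"q6",round(np.degrees(s["qpos"][5]),1),"F",np.round(s["force"],2),"w",round(s["gripper_width"],3))
    n=max(np.linalg.norm(d)/.05,abs(t)/8.59); print("tool shift mm",np.round(d*1000,2),"turn",round(t,2),"rows",round(n,1))
E
python3 plan.py .497 -.277 .19 -3;python3 plan.py .497 -.277 .19 177
```

```text
t 1.9 pos [0.1951 0.4874 0.1927] rpy [-3.1416 -0.      1.19  ] yaw 68.18 q6 90.0 F [0.06 0.14 0.03] w 1.0
tool shift mm [-597.46  564.36    2.68] turn 71.18 rows 16.4
t 1.9 pos [0.1951 0.4874 0.1927] rpy [-3.1416 -0.      1.19  ] yaw 68.18 q6 90.0 F [0.06 0.14 0.03] w 1.0
tool shift mm [-597.46  564.36    2.68] turn -108.82 rows 16.4
```

```bash
python3 -m handwheel '[[1,[0,0,-0.01],8]]'; python3 plan.py .497 -.277 .19 -3
```

```text
time_s: 2.0
position: [0.1947, 0.4864, 0.2016]
ee_rot: [3.141, 0.003, 1.047]
force: [0.5, 0.0, 1.1]
gripper_width: 1.0
t 2.0 pos [0.1947 0.4864 0.2016] rpy [3.1412e+00 2.8000e-03 1.0469e+00] yaw 59.98 q6 98.2 F [0.46 0.02 1.14] w 1.0
tool shift mm [-509.73  643.63   13.29] turn 62.98 rows 16.4
```

```bash
python3 -m handwheel '[[1,[-0.03,0.038,0],-8],[1,[-0.06,0.076,0],-16],[1,[-0.09,0.114,0],-24],[1,[-0.12,0.152,0],-32],[1,[-0.15,0.19,0],-40]]' >/dev/null; python3 plan.py .497 -.277 .19 177
```

```text
t 2.5 pos [0.2816 0.2725 0.2029] rpy [ 3.1410e+00 -1.0000e-04  1.7235e+00] yaw 98.75 q6 35.3 F [ 0.53  0.07 -0.17] w 1.0
tool shift mm [-575.83  129.25   12.94] turn -78.25 rows 11.8
```

```bash
python3 -m handwheel '[[1,[-0.048,0.011,0],-8],[1,[-0.096,0.022,0],-16],[1,[-0.144,0.033,0],-24],[1,[-0.192,0.044,0],-32],[1,[-0.24,0.054,0],-40]]' >/dev/null; python3 plan.py .497 -.277 .19 177
```

```text
t 3.0 pos [0.354  0.0902 0.2031] rpy [3.1406e+00 5.0000e-04 2.3036e+00] yaw 131.98 q6 -27.7 F [1.2  0.09 0.03] w 1.002
tool shift mm [-368.65 -139.34   13.1 ] turn -45.02 rows 7.9
```

```bash
python3 -m handwheel '[[1,[-0.045,-0.017,0],-8],[1,[-0.09,-0.034,0],-16],[1,[-0.135,-0.051,0],-24],[1,[-0.18,-0.068,0],-32],[1,[-0.225,-0.085,0],-38]]' >/dev/null; python3 -m handwheel '[[1,[0,0,0],0],[1,[0,0,0],0]]' >/dev/null;python3 plan.py .497 -.277 .19 177
```

```text
t 3.7 pos [ 0.4278 -0.1009  0.2027] rpy [ 3.1412e+00 -8.0000e-04  2.9109e+00] yaw 166.78 q6 -90.1 F [0.44 0.48 0.27] w 0.995
tool shift mm [-107.63 -155.61   12.5 ] turn -10.22 rows 3.8
```

```bash
python3 -m handwheel '[[1,[-0.027,-0.039,0],-5],[1,[-0.054,-0.078,0],-10],[1,[-0.081,-0.117,0.01],-10.2],[1,[-0.1076,-0.1556,0.02],-10.2],[1,[-0.1076,-0.1556,0.02],-10.2]]' >/dev/null; python3 -m handwheel '[[1,[0,0,0],0],[1,[0,0,0],0]]' >/dev/null;python3 plan.py .4970 -.2772 .048 176.7
```

```text
t 4.4 pos [ 0.4972 -0.2741  0.1831] rpy [ 3.1406e+00 -8.0000e-04  3.0938e+00] yaw 177.26 q6 -116.1 F [ 0.31 -0.68  0.26] w 0.996
tool shift mm [-2.0000e-02 -3.2800e+00  1.3512e+02] turn 0.56 rows 2.7
```

```bash
python3 -m handwheel '[[1,[0,-0.003,0.03],0.5],[1,[0,-0.003,0.06],0.5],[1,[0,-0.003,0.09],0.5],[1,[0,-0.003,0.115],0.5],[1,[0,-0.003,0.135],0.5]]' 60 >/dev/null; python3 -m handwheel '[[1,[0,0,0],0],[1,[0,0,0],0]]' >/dev/null;python3 plan.py .4970 -.2772 .048 176.7
python3 - <<'E'
from h import *
S=snapshot("scene"); save(S,"g1",(100,250,300,430),4)
E
```

```text
t 5.1 pos [ 0.4976 -0.2778  0.0489] rpy [3.1416e+00 2.0000e-04 3.0852e+00] yaw 176.77 q6 -115.9 F [ 0.16 -0.42 -0.2 ] w 1.002
tool shift mm [0.63 0.59 0.9 ] turn 0.07 rows 0.0
```

View pics/g1.png

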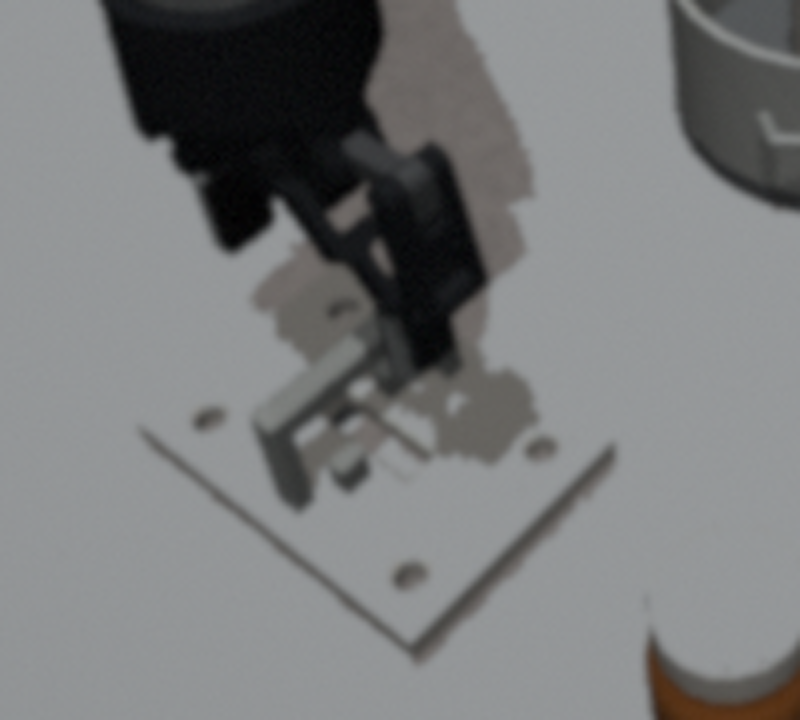

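The crop shows the head plate with the handle bar between the open fingers (crop 330,380), with the jaws straddling its width.

```bash
python3 -m handwheel '[[-1,[0,0,0],0],[-1,[0,0,0],0],[-1,[0,0,0],0],[-1,[0,0,0],0],[-1,[0,0,0],0]]' 90; python3 -m handwheel '[[-1,[0,0,0],0],[-1,[0,0,0],0]]' >/dev/null;python3 plan.py .4970 -.2772 .048 176.7
```

```text
time_s: 5.65
position: [0.4976, -0.2792, 0.048]
ee_rot: [-3.142, 0.0, 3.083]
force: [0.4, -0.1, -0.1]
gripper_width: 0.142
t 5.85 pos [ 0.4975 -0.2791  0.0478] rpy [ 3.1415e+00 -2.0000e-04  3.0835e+00] yaw 176.67 q6 -116.0 F [ 0.6  -0.34  0.7 ] w -0.002
tool shift mm [ 0.64  1.9  -0.19] turn -0.03 rows 0.0
```

Run:
```python
from h import *
print(monitor.get_state()["gripper_width"],ctrl.grasp_offset)
S=snapshot("scene"); save(S,"g2",(100,250,300,430),4)
T=snapshot("top"); save(T,"g2t",(380,200,500,320),5)
```

```text
-0.001524898621185498 0.0187
```

View pics/g2.png

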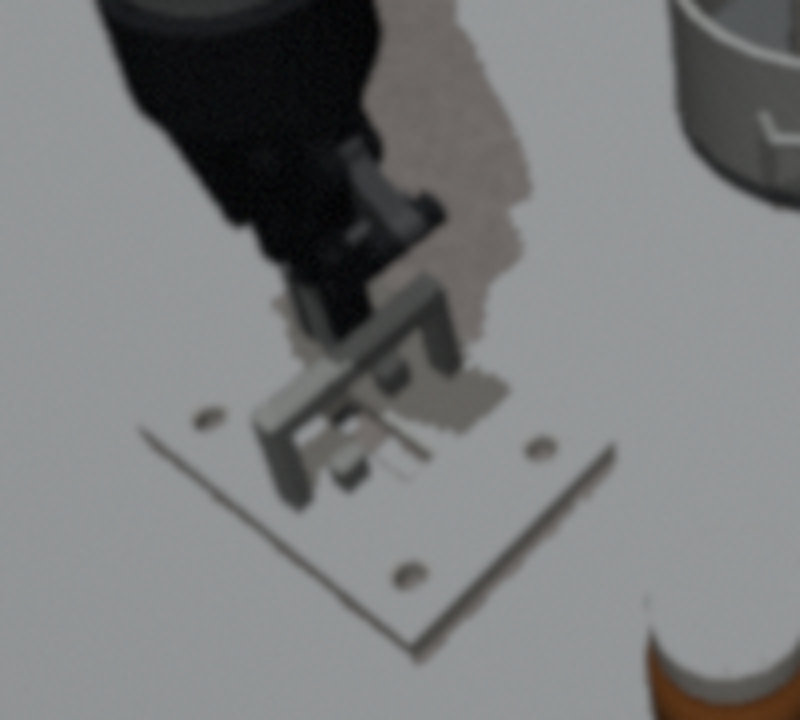

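View pics/g2t.png

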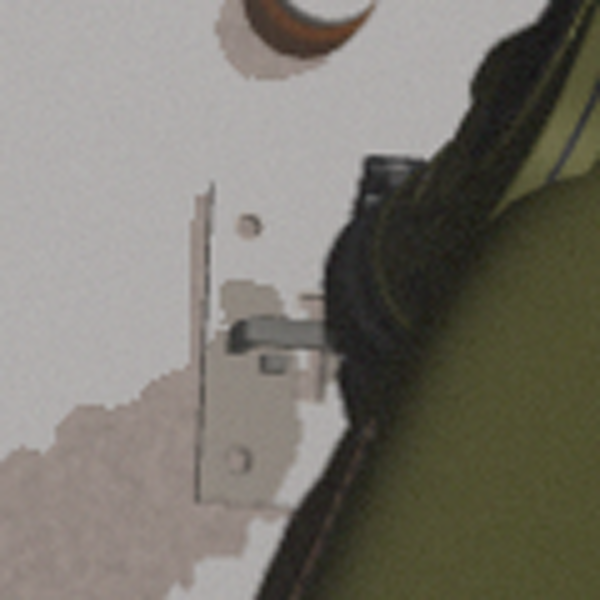

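Run:
```python
from meas import *
s=monitor.get_state(); print(s["position"])
S=snapshot("scene");
R=Ro.from_euler("xyz",s["ee_rot"]).as_matrix()
pts=[s["position"],s["position"]+R@[0,0,-.019],s["position"]+R@[0,0,-.073],[.4970,-.2772,.072]]
uv=proj(S,pts); print(uv); save(S,"g3",(140,270,240,370),7,uv)
X,uv=cloud(S,np.ones((480,640),bool))
P=near(X,(.497,-.277),.06,.075,.13)
for z in np.arange(.05,.14,.01):
    Q=near(X,(.497,-.277),.06,z,z+.01); print(round(z,3),len(Q),Q.min(0),Q.max(0))
```

```text
[ 0.4975 -0.2791  0.0478]
[[188.6911 347.1967]
 [186.2605 339.0838]
 [178.8085 314.268 ]
 [186.3087 335.7162]]
0.05 70 [ 0.4903 -0.3174  0.05  ] [ 0.5059 -0.238   0.06  ]
0.06 359 [ 0.4896 -0.3173  0.06  ] [ 0.5063 -0.2369  0.07  ]
0.07 244 [ 0.4916 -0.3169  0.07  ] [ 0.5057 -0.2373  0.0741]
0.08 9 [ 0.4922 -0.2894  0.0855] [ 0.5048 -0.285   0.0899]
0.09 77 [ 0.4902 -0.2901  0.0907] [ 0.5123 -0.2716  0.1   ]
0.1 88 [ 0.4911 -0.2903  0.1   ] [ 0.5123 -0.2731  0.1099]
0.11 51 [ 0.4911 -0.29    0.1103] [ 0.5114 -0.2818  0.1196]
0.12 33 [ 0.4703 -0.2921  0.1204] [ 0.5106 -0.2861  0.1299]
0.13 180 [ 0.4634 -0.2938  0.13  ] [ 0.5314 -0.2712  0.1399]
```

View pics/g3.png

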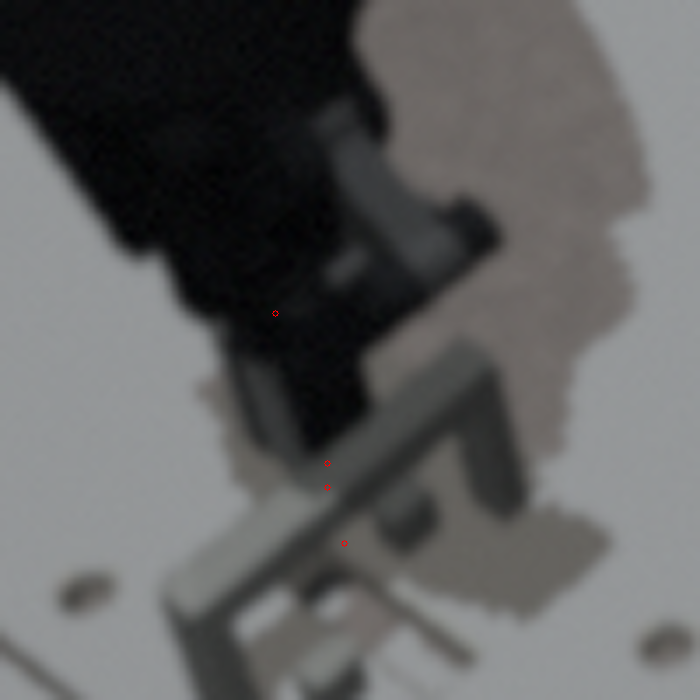

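Run:
```python
from meas import *
T=snapshot("top")
R=Ro.from_euler("xyz",[-3.1416,0,1.19]).as_matrix(); p=np.array([.1949,.4868,.1922])
pts=[p,p+R@[.042,0,-.013],p+R@[-.042,0,-.013]]
uv=proj(T,pts); print(uv)
im=cv2.imread("pics/top0.png"); T["pixels"]=im[:,:,::-1]; save(T,"st",(0,340,150,470),5,uv)
```

```text
[[ 78.8928 399.96  ]
 [ 58.4849 391.6755]
 [ 93.8555 409.7574]]
```

View pics/st.png

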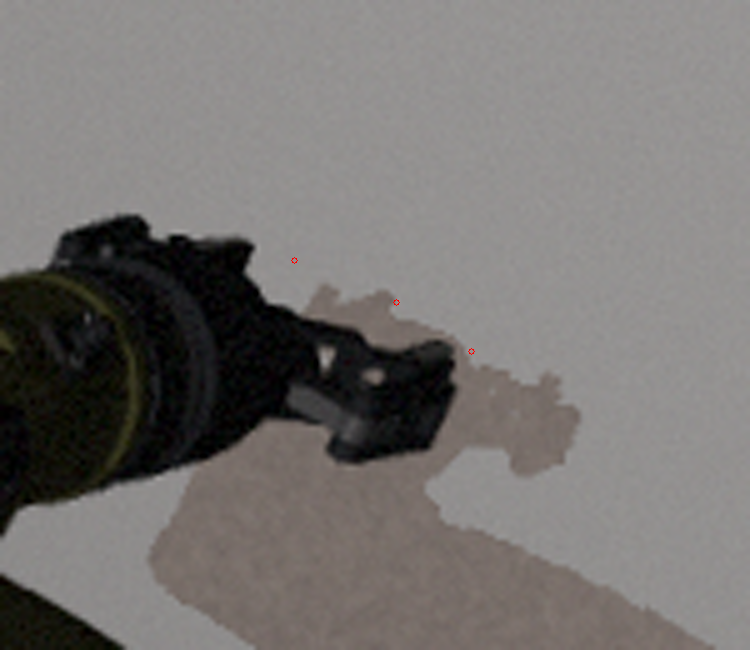

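```bash
python3 -m handwheel '[[-1,[0,0,-0.03],0],[-1,[0,0,-0.06],0],[-1,[0,0,-0.1],0],[-1,[0,0,-0.1],0],[-1,[0,0,-0.1],0]]';python3 - <<'E'
from meas import *
s=monitor.get_state(); print(s["position"],s["gripper_width"])
S=snapshot("scene");
R=Ro.from_euler("xyz",s["ee_rot"]).as_matrix()
pts=[s["position"],s["position"]+R@[0,0,-.019],s["position"]+R@[0,0,-.073]]
uv=proj(S,pts); print(uv); save(S,"g4",(120,230,240,380),5,uv)
X,uv=cloud(S,np.ones((480,640),bool))
for z in np.arange(.08,.24,.01):
    Q=near(X,(.497,-.277),.06,z,z+.01); 
    if len(Q): print(round(z,3),len(Q),Q.min(0),Q.max(0))
E
```

```text
time_s: 6.55
position: [0.4985, -0.2796, 0.149]
ee_rot: [-3.14, 0.003, 3.084]
force: [0.1, -0.7, -0.2]
gripper_width: -0.001
[ 0.4985 -0.2796  0.149 ] -0.0005942764011371181
[[174.7692 300.6592]
 [171.7419 290.6249]
 [162.3713 259.6563]]
0.18 17 [ 0.5027 -0.29    0.1854] [ 0.5062 -0.2701  0.1899]
0.19 100 [ 0.4917 -0.2907  0.1902] [ 0.5128 -0.2729  0.1998]
0.2 125 [ 0.4917 -0.291   0.2   ] [ 0.5133 -0.272   0.21  ]
0.21 114 [ 0.4911 -0.2907  0.2101] [ 0.5133 -0.2727  0.22  ]
0.22 52 [ 0.4888 -0.2922  0.2203] [ 0.5124 -0.2695  0.2299]
0.23 244 [ 0.4655 -0.2942  0.2301] [ 0.5336 -0.2696  0.24  ]
```

View pics/g4.png

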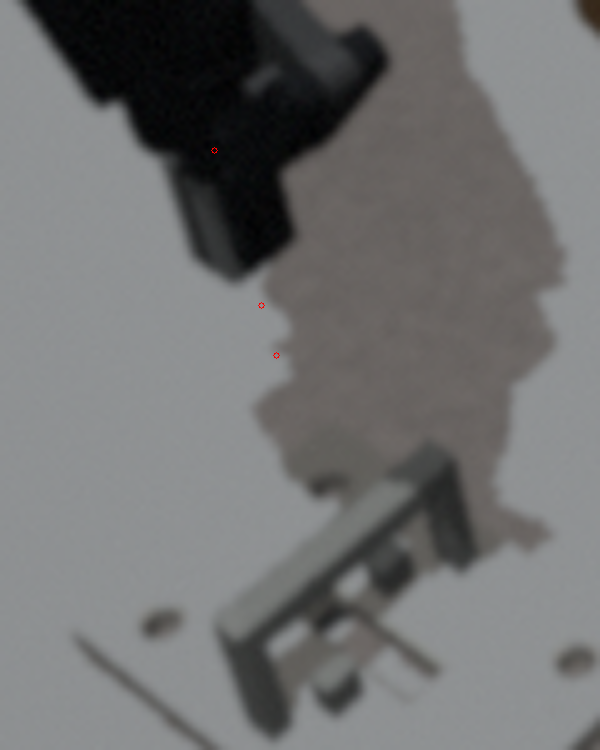

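Run:
```python
from meas import *
S=snapshot("scene");T=snapshot("top")
uv=np.array([[195,258],[235,280],[293,237]])/5+[119.5,229.5]
for z in(.149,.18,.185,.19):print(z,at_z(S,uv,z))
s=monitor.get_state(); R=Ro.from_euler("xyz",s["ee_rot"]).as_matrix()
for off in(.035,.037):
  q=[s["position"]+R@[a,b,-off] for a in(-.011,.011) for b in(-.011,.011)]
  print(off,proj(S,q).round(1).tolist())
save(T,"g5t",(400,200,520,320),6,proj(T,[s["position"]]))
```

```text
0.149 [[ 0.4528 -0.2668  0.149 ]
 [ 0.4683 -0.2666  0.149 ]
 [ 0.469  -0.2464  0.149 ]]
0.18 [[ 0.4824 -0.2837  0.18  ]
 [ 0.4969 -0.2835  0.18  ]
 [ 0.4975 -0.2648  0.18  ]]
0.185 [[ 0.4872 -0.2865  0.185 ]
 [ 0.5015 -0.2863  0.185 ]
 [ 0.5021 -0.2678  0.185 ]]
0.19 [[ 0.492  -0.2892  0.19  ]
 [ 0.5061 -0.289   0.19  ]
 [ 0.5067 -0.2707  0.19  ]]
0.035 [[167.7, 291.2], [181.8, 281.0], [156.4, 283.6], [170.5, 273.7]]
0.037 [[167.4, 290.1], [181.5, 279.9], [156.0, 282.5], [170.2, 272.6]]
```

View pics/g5t.png

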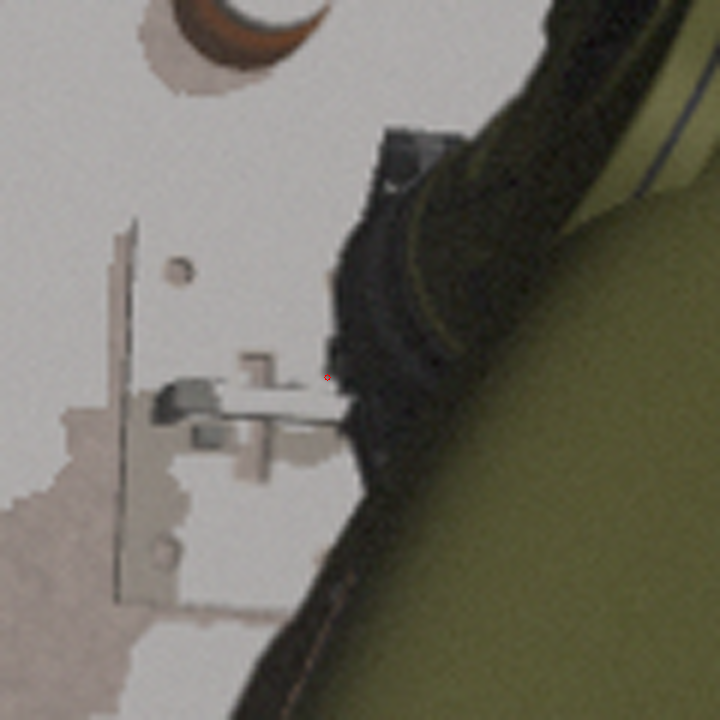

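```bash
python3 -m handwheel '[[1,[0,0,0.03],0],[1,[0,0,0.06],0],[1,[0,0,0.09],0],[1,[0,0,0.09],0],[1,[0,0,0.09],0]]' >/dev/null;python3 -m handwheel '[[1,[0,0,0.01],0],[1,[0,0,0.02],0],[1,[0,0,0.02],0]]' >/dev/null; python3 plan.py .497 -.2772 .011 176.7
python3 - <<'E'
from meas import *
S=snapshot("scene");save(S,"g6",(120,230,240,380),5)
X,uv=cloud(S,np.ones((480,640),bool))
for z in np.arange(.05,.14,.01):
    Q=near(X,(.497,-.277),.09,z,z+.01); 
    if len(Q): print(round(z,3),len(Q),Q.min(0),Q.max(0))
E
```

```text
t 7.5 pos [ 0.4969 -0.2788  0.037 ] rpy [ 3.1410e+00 -1.3000e-03  3.0836e+00] yaw 176.68 q6 -116.0 F [ 0.22  0.24 -0.76] w 0.996
tool shift mm [ 0.    1.54 26.02] turn -0.02 rows 0.5
0.05 46 [ 0.4901 -0.3171  0.0504] [ 0.5031 -0.2709  0.06  ]
0.06 238 [ 0.4909 -0.3172  0.06  ] [ 0.5053 -0.2664  0.07  ]
0.07 163 [ 0.4909 -0.3168  0.07  ] [ 0.5041 -0.2527  0.0736]
0.08 19 [ 0.4531 -0.2891  0.0873] [ 0.546  -0.2662  0.0898]
0.09 124 [ 0.4492 -0.2927  0.0902] [ 0.5532 -0.2646  0.0999]
0.1 160 [ 0.4471 -0.2923  0.1001] [ 0.5541 -0.2673  0.11  ]
0.11 112 [ 0.4473 -0.2923  0.11  ] [ 0.5543 -0.2717  0.12  ]
0.12 79 [ 0.4448 -0.2936  0.1201] [ 0.5514 -0.2736  0.1297]
0.13 152 [ 0.4276 -0.2959  0.13  ] [ 0.573  -0.2706  0.1399]
```

View pics/g6.png

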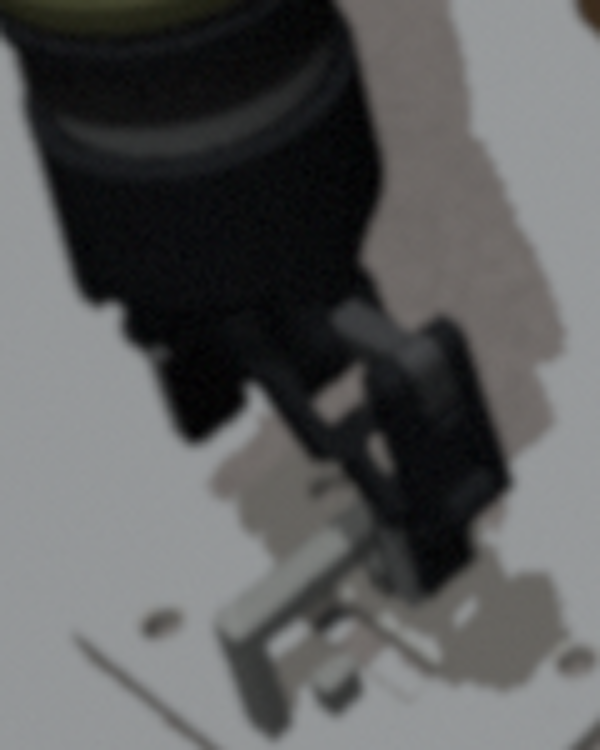

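```bash
python3 -m handwheel '[[1,[0.002,0.002,0.008],0],[1,[0.002,0.002,0.016],0],[1,[0.002,0.002,0.025],0],[1,[0.002,0.002,0.025],0]]' ; python3 -m handwheel '[[-1,[0,0,0],0],[-1,[0,0,0],0],[-1,[0,0,0],0],[-1,[0,0,0],0],[-1,[0,0,0],0]]' 90;python3 -m handwheel '[[-1,[0,0,0],0],[-1,[0,0,0],0],[-1,[0,0,0],0],[-1,[0,0,0],0],[-1,[0,0,0],0]]'
```

```text
time_s: 7.95
position: [0.4944, -0.2763, 0.0112]
ee_rot: [3.14, -0.003, 3.084]
force: [-1.4, 0.4, 0.5]
gripper_width: 1.001
time_s: 8.45
position: [0.4962, -0.2772, 0.0132]
ee_rot: [-3.141, 0.001, 3.084]
force: [0.6, 0.0, 2.1]
gripper_width: 0.141
time_s: 8.95
position: [0.4964, -0.2772, 0.0132]
ee_rot: [-3.141, 0.001, 3.084]
force: [2.1, 0.3, 2.5]
gripper_width: 0.114
```

```bash
python3 -m handwheel '[[-1,[0,0,-0.02],0],[-1,[0,0,-0.05],0],[-1,[0,0,-0.08],0],[-1,[0,0,-0.1],0],[-1,[0,0,-0.1],0]]';python3 -m handwheel '[[-1,[0,0,-0.03],0],[-1,[0,0,-0.06],0],[-1,[0,0,-0.06],0],[-1,[0,0,-0.06],0]]'
python3 - <<'E'
from meas import *
S=snapshot("scene");save(S,"g7",(80,180,280,330),4)
E
```

```text
time_s: 9.45
position: [0.4964, -0.2777, 0.1147]
ee_rot: [-3.14, 0.002, 3.083]
force: [1.0, -0.2, -3.7]
gripper_width: 0.115
time_s: 9.85
position: [0.4948, -0.2766, 0.1711]
ee_rot: [3.141, -0.002, 3.084]
force: [-1.2, 0.4, -3.8]
gripper_width: 0.112
```

View pics/g7.png

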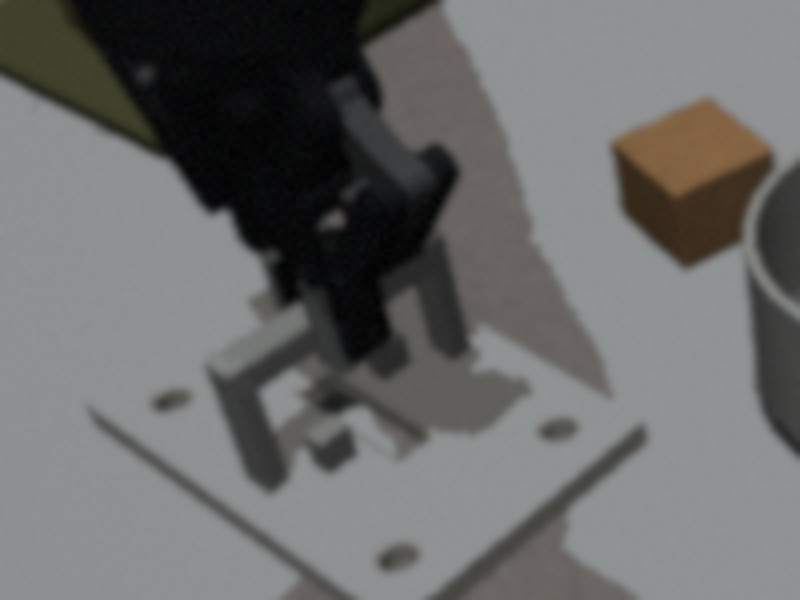

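The head hangs level from the bar (crop 270,340), fingers clamped mid-bar.

```bash
cat > headm.py <<'E'
from meas import *
def head(zt,c,tol=.006,cams=("scene","top")):
    """plate pose: zt=expected plate-top height, c=expected centre"""
    out=[]
    for nm in cams:
        p=snapshot(nm); X,uv=cloud(p,np.ones((480,640),bool))
        P=near(X,c,.1,zt-tol,zt+tol)
        if len(P)<100: print(nm,"few",len(P)); continue
        A=np.c_[P[:,:2]-c,np.ones(len(P))]; s=np.linalg.lstsq(A,P[:,2],rcond=None)[0]
        print(nm,len(P),"slope",s[:2],"z",s[2],rect(P)); out.append(p)
    return out
if __name__=="__main__":
    import sys; s=monitor.get_state(); print(s["position"],s["ee_rot"])
    head(float(sys.argv[1]),(float(sys.argv[2]),float(sys.argv[3])),float(sys.argv[4]))
E
python3 headm.py .180 .495 -.277 .012
```

```text
[ 0.4942 -0.2762  0.1703] [ 3.1399 -0.0039  3.0836]
scene 5901 slope [-0.0038  0.0118] z 0.17784489080234184 (array([ 494.9098, -276.0112]), array([101.272 , 152.7958]), 87.08499908447266)
top 1678 slope [ 0.006  -0.0112] z 0.17955464779063807 (array([ 495.2694, -257.0955]), array([ 61.4549, 152.2016]), 86.86328887939453)
```

```bash
python3 plan.py .530 -.011 .165 121.0
```

```text
t 10.0 pos [ 0.494  -0.2761  0.1702] rpy [ 3.1395 -0.0046  3.0836] yaw 176.68 q6 -115.9 F [-1.1  -0.74 -4.68] w 0.116
tool shift mm [-20.65 266.7    5.67] turn 55.68 rows 6.5
```

```bash
python3 -m handwheel '[[-1,[-0.002,0.025,0],6],[-1,[-0.004,0.055,0],12],[-1,[-0.006,0.085,0],18],[-1,[-0.008,0.115,0],24],[-1,[-0.01,0.145,0],30]]' >/dev/null;python3 -m handwheel '[[-1,[0,0,0],0],[-1,[0,0,0],0]]' >/dev/null; python3 plan.py .530 -.011 .165 121.0
```

```text
t 10.7 pos [ 0.5132 -0.1321  0.1715] rpy [-3.1402e+00 -2.2000e-03  2.5623e+00] yaw 146.81 q6 -71.2 F [-0.03 -0.77 -3.37] w 0.119
tool shift mm [ 52.21 110.59   6.44] turn 25.81 rows 3.0
```

```bash
python3 -m handwheel '[[-1,[0.01,0.024,0],6],[-1,[0.022,0.05,0],12],[-1,[0.035,0.075,0],18],[-1,[0.046,0.098,0],24],[-1,[0.0522,0.1106,0],25.8]]' >/dev/null;python3 -m handwheel '[[-1,[0,0,0],0],[-1,[0,0,0],0],[-1,[0,0,0],0],[-1,[0,0,0],0]]' >/dev/null; python3 plan.py .530 -.011 .165 121.0;python3 headm.py .178 .53 -.011 .012
python3 - <<'E'
from h import *
S=snapshot("scene");save(S,"g8",(200,100,400,320),3)
T=snapshot("top");save(T,"g8t",(240,160,440,320),4)
E
```

```text
t 11.6 pos [ 0.5311 -0.0128  0.1727] rpy [-3.1412e+00  1.0000e-04  2.1085e+00] yaw 120.81 q6 -32.2 F [ 0.01 -0.45 -3.45] w 0.116
tool shift mm [2.12 0.   7.7 ] turn -0.19 rows 0.2
[ 0.5311 -0.0128  0.1727] [-3.1412  0.0001  2.1085]
scene 2857 slope [-0.0047  0.0046] z 0.17966830225389607 (array([531.5364, -14.2435]), array([100.1973, 152.4568]), 31.040218353271484)
top 108 slope [0.0521 0.0325] z 0.18470817311795165 (array([538.3635, -85.9434]), array([36.6716, 17.8545]), 30.143476486206055)
```

View pics/g8.png

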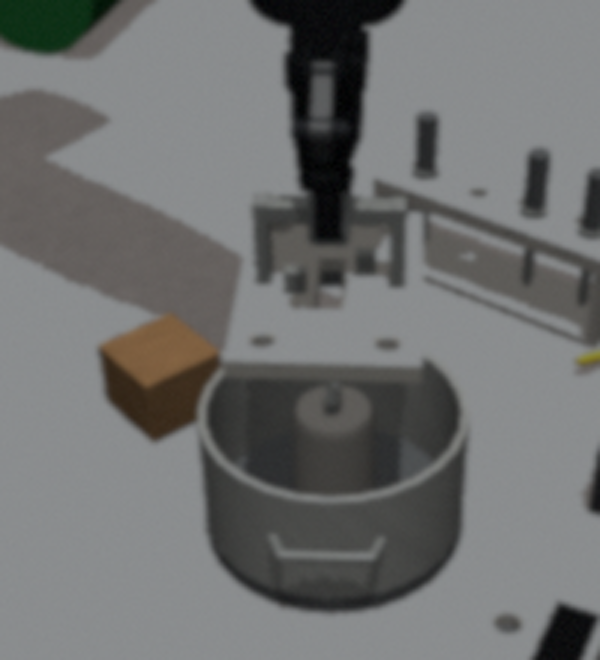

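View pics/g8t.png

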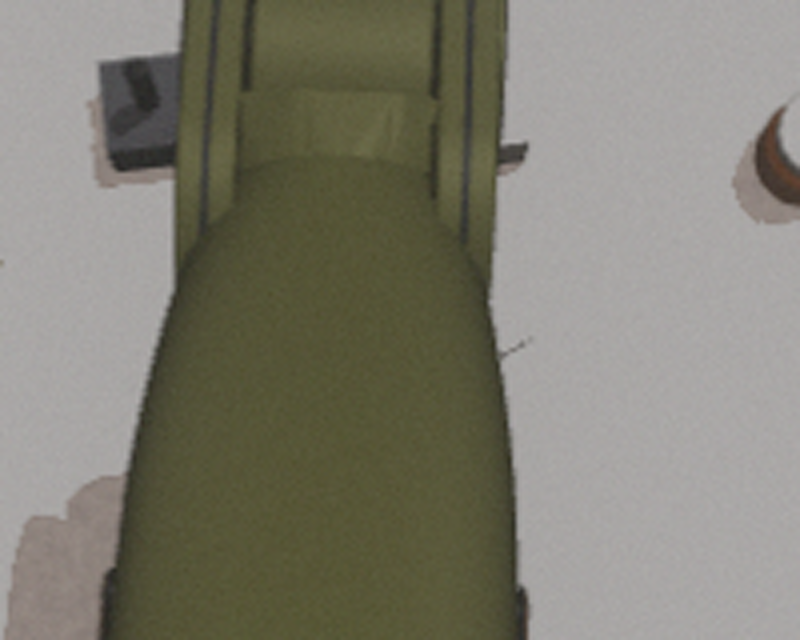

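```bash
python3 -m handwheel '[[-1,[0.003,0.001,0.015],0.2],[-1,[0.003,0.001,0.03],0.2],[-1,[0.003,0.001,0.045],0.2],[-1,[0.003,0.001,0.045],0.2],[-1,[0.003,0.001,0.045],0.2]]' >/dev/null;python3 -m handwheel '[[-1,[0,0,0],0],[-1,[0,0,0],0],[-1,[0,0,0],0],[-1,[0,0,0],0]]' >/dev/null; python3 plan.py .530 -.0098 .0912 121.0;python3 headm.py .135 .53 -.011 .01
```

```text
t 12.7 pos [ 0.5308 -0.0086  0.1283] rpy [3.1410e+00 4.0000e-04 2.1062e+00] yaw 120.68 q6 -31.6 F [-0.72 -0.23 -3.79] w 0.113
tool shift mm [-0.56 -1.33 37.08] turn -0.32 rows 0.7
[ 0.5308 -0.0086  0.1283] [3.141  0.0004 2.1062]
scene 2670 slope [-0.0046  0.0062] z 0.13547161104466213 (array([531.0026, -10.559 ]), array([100.313 , 152.1507]), 31.14916229248047)
top 125 slope [0.0394 0.0009] z 0.13756699922549456 (array([540.9478, -79.6432]), array([45.0477, 19.0334]), 28.270421981811523)
```

```bash
python3 -m handwheel '[[-1,[0,0,0.005],0],[-1,[0,0,0.01],0],[-1,[0,0,0.015],0],[-1,[0,0,0.02],0],[-1,[0,0,0.02],0]]'; python3 -m handwheel '[[-1,[0,0,0.003],0],[-1,[0,0,0.006],0],[-1,[0,0,0.009],0],[-1,[0,0,0.009],0]]'
```

```text
time_s: 13.3
position: [0.5296, -0.0086, 0.1067]
ee_rot: [-3.14, -0.001, 2.106]
force: [0.4, 0.4, -3.4]
gripper_width: 0.112
time_s: 13.7
position: [0.5302, -0.0086, 0.0984]
ee_rot: [-3.141, -0.0, 2.106]
force: [0.6, 1.3, -4.0]
gripper_width: 0.119
```

```bash
python3 -m handwheel '[[-1,[0,0,0.002],0],[-1,[0,0,0.004],0],[-1,[0,0,0.006],0],[-1,[0,0,0.007],0],[-1,[0,0,0.007],0]]';python3 -m handwheel '[[-1,[0,0,0.001],0],[-1,[0,0,0.001],0],[-1,[0,0,0.001],0]]';python3 headm.py .1 .53 -.011 .005
```

```text
time_s: 14.2
position: [0.5305, -0.0086, 0.0917]
ee_rot: [-3.141, -0.0, 2.106]
force: [-0.6, -0.0, -3.6]
gripper_width: 0.116
time_s: 14.5
position: [0.5309, -0.0088, 0.0912]
ee_rot: [3.141, 0.001, 2.106]
force: [-0.0, -0.1, -0.5]
gripper_width: 0.113
[ 0.5309 -0.0088  0.0912] [3.1412 0.0007 2.1062]
scene 2298 slope [-0.0013  0.0002] z 0.09850466052690215 (array([530.3241,  -9.6727]), array([ 99.7805, 155.9481]), 31.178516387939453)
top 105 slope [-0.0311  0.0649] z 0.10549997285946817 (array([541.3173, -85.3523]), array([44.9341, 17.1774]), 12.136462211608887)
```

```bash
python3 -m handwheel '[[-1,[0,0,0],5],[-1,[0,0,0],10],[-1,[0,0,0],15],[-1,[0,0,0],20],[-1,[0,0,0],20]]' 110;python3 -c "
from h import *;s=monitor.get_state();print(s['wrist_torque'])"
```

```text
time_s: 15.1
position: [0.5307, -0.0084, 0.0911]
ee_rot: [3.141, -0.0, 1.757]
force: [0.2, 0.1, -1.4]
gripper_width: 0.11
[ 0.05980615  0.04213386 -0.02151607]
```

```bash
python3 -m handwheel '[[-1,[0,0,0],6],[-1,[0,0,0],12],[-1,[0,0,0],18],[-1,[0,0,0],24],[-1,[0,0,0],30]]';python3 -m handwheel '[[-1,[0,0,0],6],[-1,[0,0,0],12],[-1,[0,0,0],18],[-1,[0,0,0],24],[-1,[0,0,0],30]]';python3 -c "
from h import *;s=monitor.get_state();print(s['wrist_torque'])";python3 headm.py .1 .53 -.011 .005
```

```text
time_s: 15.6
position: [0.5305, -0.0083, 0.0911]
ee_rot: [-3.141, -0.001, 1.232]
force: [-1.2, -0.2, -0.1]
gripper_width: 0.114
time_s: 16.1
position: [0.5308, -0.0084, 0.0911]
ee_rot: [3.142, -0.001, 0.708]
force: [-0.3, -0.0, -0.2]
gripper_width: 0.111
[0.05550671 0.01308684 0.16894233]
[ 0.5308 -0.0084  0.0911] [ 3.1415 -0.0008  0.7083]
scene 2719 slope [-0.0018 -0.0006] z 0.0982163506618058 (array([530.5041,  -8.6697]), array([149.9569, 105.3335]), 40.85906982421875)
top few 30
```

```bash
python3 -m handwheel '[[-1,[0,0,0],4],[-1,[0,0,0],8],[-1,[0,0,0],10],[-1,[0,0,0],12],[-1,[0,0,0],12]]';python3 -c "
from h import *;s=monitor.get_state();print(s['wrist_torque'],np.degrees(s['ee_rot'][2]))";python3 headm.py .1 .53 -.011 .005
```

```text
time_s: 16.7
position: [0.5305, -0.0087, 0.0911]
ee_rot: [3.141, -0.0, 0.504]
force: [-1.5, -0.6, 1.0]
gripper_width: 0.108
[-0.04711403  0.11983014  0.00936056] 28.85921058962651
[ 0.5305 -0.0087  0.0911] [ 3.1415 -0.      0.5037]
scene 2757 slope [-0.0016  0.0008] z 0.09819620995886683 (array([530.2898,  -9.5762]), array([150.3654, 103.2213]), 28.802051544189453)
top few 2
```

```bash
python3 -m handwheel '[[-1,[0,0,0],1],[-1,[0,0,0],2],[-1,[0,0,0],3],[-1,[0,0,0],3],[-1,[0,0,0],3]]';python3 -c "
from h import *;s=monitor.get_state();print(s['wrist_torque'],np.degrees(s['ee_rot'][2]))"; python3 -m handwheel '[[-1,[0,0,0],1],[-1,[0,0,0],2],[-1,[0,0,0],3],[-1,[0,0,0],3],[-1,[0,0,0],3]]';python3 -c "
from h import *;s=monitor.get_state();print(s['wrist_torque'],np.degrees(s['ee_rot'][2]))";python3 headm.py .1 .53 -.011 .005
```

```text
time_s: 17.3
position: [0.5299, -0.0092, 0.0911]
ee_rot: [3.141, 0.001, 0.448]
force: [-4.8, -3.4, 4.6]
gripper_width: 0.105
[-0.51273625  0.66835542  0.46365393] 25.67826037894843
time_s: 17.8
position: [0.53, -0.0092, 0.0911]
ee_rot: [3.14, 0.001, 0.399]
force: [-4.1, -3.5, 5.9]
gripper_width: 0.11
[-0.66243159  0.65532603  1.4045053 ] 22.83957455321479
[ 0.53   -0.0092  0.0911] [3.1405 0.0014 0.3986]
scene 2736 slope [ 0.0001 -0.0006] z 0.09819758434696534 (array([529.4985,  -9.6146]), array([150.2573, 104.3889]), 25.627012252807617)
top few 1
```

```bash
python3 -m handwheel '[[-1,[0,0,0],-1.5],[-1,[0,0,0],-3],[-1,[0,0,0],-3]]';python3 -m handwheel '[[0.3,[0,0,0],0],[0.3,[0,0,0],0],[0.3,[0,0,0],0],[0.3,[0,0,0],0],[0.3,[0,0,0],0]]'; python3 -m handwheel '[[0.3,[0,0,-0.03],0],[0.3,[0,0,-0.06],0],[0.3,[0,0,-0.09],0],[0.3,[0,0,-0.12],0],[0.3,[0,0,-0.15],0]]'; python3 plan.py .565 .271 .2 90
```

```text
time_s: 18.2
position: [0.53, -0.0092, 0.0911]
ee_rot: [3.141, 0.001, 0.448]
force: [-4.7, -3.6, 4.3]
gripper_width: 0.112
time_s: 18.7
position: [0.5308, -0.0085, 0.0909]
ee_rot: [-3.142, -0.0, 0.448]
force: [0.0, 0.6, -0.5]
gripper_width: 0.647
time_s: 19.2
position: [0.5305, -0.0085, 0.2422]
ee_rot: [3.142, -0.0, 0.448]
force: [1.3, -0.5, 0.1]
gripper_width: 0.65
t 19.2 pos [ 0.5305 -0.0085  0.2422] rpy [ 3.1416e+00 -4.0000e-04  4.4820e-01] yaw 25.68 q6 63.4 F [ 1.34 -0.46  0.08] w 0.65
tool shift mm [ 152.18 -236.98   42.22] turn -64.32 rows 7.5
```

```bash
cat > canes.py <<'E'
from meas import *
if __name__=="__main__":
  for nm in("scene","top"):
    p=snapshot(nm); X,uv=cloud(p,np.ones((480,640),bool)); print(nm)
    off=-.002 if nm=="scene" else 0
    for x in(-.072,-.024,.024,.072):
        a=np.radians(-3); c=np.array([.493,.2755])+x*np.array([np.cos(a),np.sin(a)])
        P=near(X,c,.022,.085,.130)
        if len(P)<5: print(x,"none",len(P)); continue
        Tt=P[P[:,2]>.119+off]
        print(x,c,len(P),"zmax",P[:,2].max(),"top mean",Tt.mean(0),len(Tt),"minmax",P[:,:2].min(0),P[:,:2].max(0))
    save(p,"c_"+nm,(290,110,450,250) if nm=="scene" else (170,180,270,320),5)
E
python3 canes.py; python3 headm.py .1 .53 -.011 .005
```

```text
scene
-0.072 [0.4211 0.2793] 120 zmax 0.12312856619278807 top mean [0.4212 0.276  0.1206] 28 minmax [0.4116 0.2687] [0.4291 0.2844]
-0.024 none 0
0.024 [0.517  0.2742] 135 zmax 0.12404895566356405 top mean [0.5179 0.2715 0.1207] 40 minmax [0.5073 0.2636] [0.5257 0.2824]
0.072 [0.5649 0.2717] 135 zmax 0.12300077738983976 top mean [0.5663 0.2706 0.1202] 38 minmax [0.558  0.2627] [0.5737 0.2815]
top
-0.072 [0.4211 0.2793] 58 zmax 0.12783612736173453 top mean [0.4206 0.2771 0.1235] 32 minmax [0.4138 0.2703] [0.4259 0.2857]
-0.024 none 0
0.024 [0.517  0.2742] 73 zmax 0.12946018982499793 top mean [0.5159 0.2735 0.1239] 41 minmax [0.5079 0.266 ] [0.5241 0.2808]
0.072 [0.5649 0.2717] 73 zmax 0.12718466310153384 top mean [0.5639 0.2715 0.124 ] 40 minmax [0.5564 0.2637] [0.5706 0.2789]
[ 0.5335 -0.0086  0.2454] [ 3.1379 -0.0077  0.4482]
scene 2801 slope [-0.0007  0.0007] z 0.09820766911835759 (array([529.7045, -10.0635]), array([150.1823, 104.7784]), 26.880233764648438)
top few 0
```

View pics/c_scene.png

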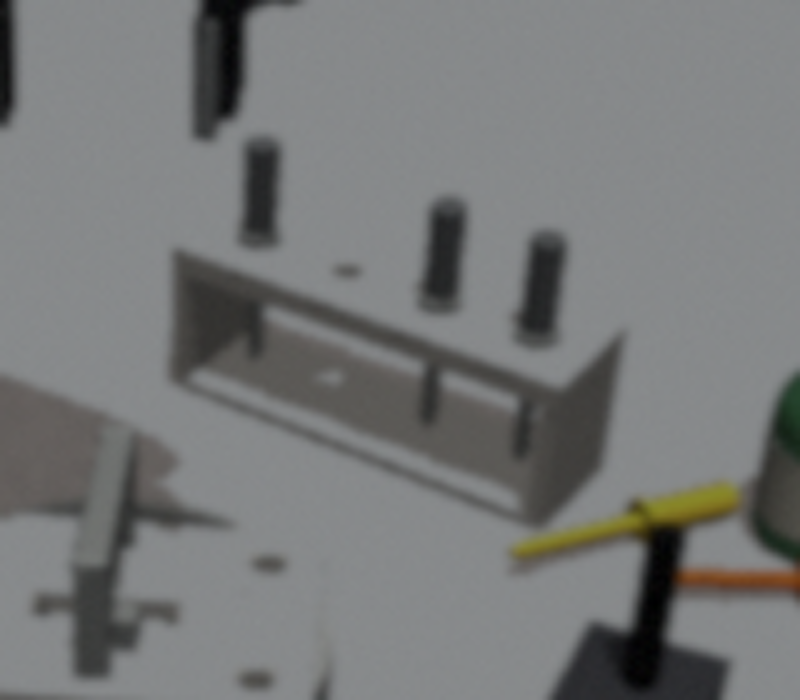

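View pics/c_top.png

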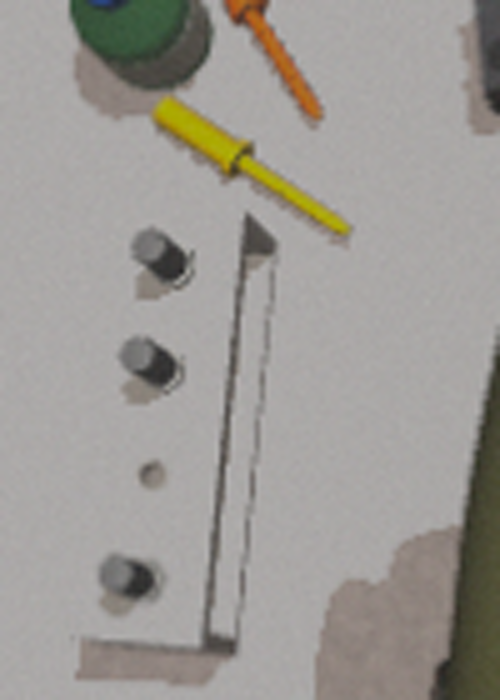

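The crop shows three grey canes at (262,190), (445,255), (543,285), an empty hole at (347,270), and yellow and orange look-alikes now lying on the table. They toppled on their own, because the arm was never near them. Canes were picked by the grey grip, so I leave the yellow (690,505) and orange ones alone.

```bash
python3 plan.py .5645 .2715 .18 87
```

```text
t 19.4 pos [ 0.5312 -0.0086  0.2414] rpy [ 3.1408e+00 -1.8000e-03  4.4820e-01] yaw 25.68 q6 63.4 F [ 0.18 -0.54  0.17] w 0.649
tool shift mm [ 151.27 -238.05   61.52] turn -61.32 rows 7.1
```

```bash
python3 -m handwheel '[[-0.2,[0.02,-0.031,0],-8],[-0.2,[0.04,-0.063,0],-16],[-0.2,[0.06,-0.095,0],-24],[-0.2,[0.08,-0.126,0],-32],[-0.2,[0.1,-0.158,0],-40]]'>/dev/null;python3 -m handwheel '[[-0.2,[0,0,0],0],[-0.2,[0,0,0],0],[-0.2,[0,0,0],0]]' ; python3 plan.py .5645 .2715 .18 87
```

```text
time_s: 20.2
position: [0.5515, 0.1761, 0.2398]
ee_rot: [-3.14, 0.002, 1.145]
force: [-0.7, -1.1, -0.5]
gripper_width: 0.401
t 20.2 pos [0.5515 0.1761 0.2398] rpy [-3.1402e+00  1.9000e-03  1.1449e+00] yaw 65.6 q6 42.1 F [-0.65 -1.06 -0.52] w 0.401
tool shift mm [ 92.36 -27.47  59.71] turn -21.4 rows 2.5
```

```bash
python3 -m handwheel '[[-0.2,[0.03,-0.009,0],-7],[-0.2,[0.06,-0.018,0.01],-14],[-0.2,[0.0924,-0.0275,0.03],-21],[-0.2,[0.0924,-0.0275,0.05],-21.4],[-0.2,[0.0924,-0.0275,0.06],-21.4]]'>/dev/null;python3 -m handwheel '[[-0.2,[0,0,0],0],[-0.2,[0,0,0],0],[-0.2,[0,0,0],0]]' ; python3 plan.py .5645 .2715 .048 87
python3 - <<'E'
from h import *
S=snapshot("scene");save(S,"c2",(300,50,460,220),4)
E
```

```text
time_s: 21.0
position: [0.566, 0.2719, 0.1823]
ee_rot: [3.14, -0.001, 1.518]
force: [1.3, 0.6, -0.3]
gripper_width: 0.4
t 21.0 pos [0.566  0.2719 0.1823] rpy [ 3.1397e+00 -1.0000e-03  1.5182e+00] yaw 86.98 q6 28.7 F [ 1.32  0.6  -0.31] w 0.4
tool shift mm [ -0.64  -1.77 134.32] turn -0.02 rows 2.7
```

View pics/c2.png

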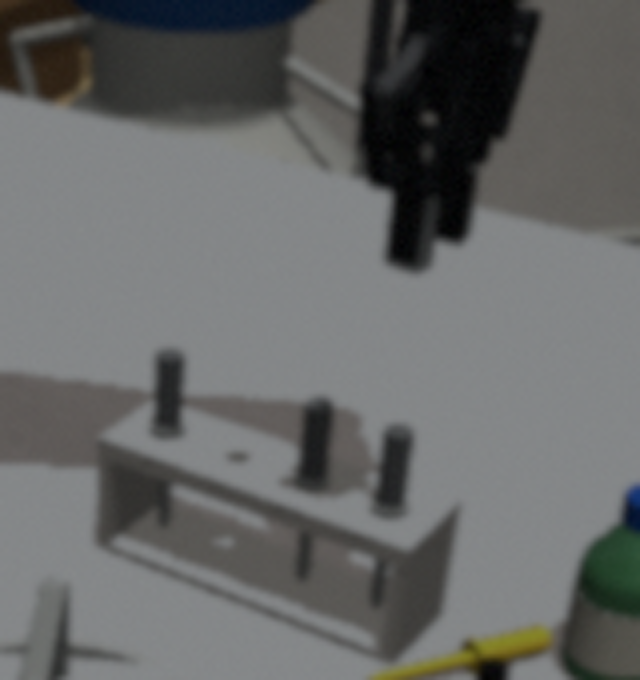

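```bash
python3 -m handwheel '[[-0.2,[-0.0006,-0.0012,0.03],0],[-0.2,[-0.0006,-0.0012,0.06],0],[-0.2,[-0.0006,-0.0012,0.09],0],[-0.2,[-0.0006,-0.0012,0.115],0],[-0.2,[-0.0006,-0.0012,0.134],0]]';python3 -m handwheel '[[-0.2,[0,0,0],0],[-0.2,[0,0,0],0]]'; python3 -m handwheel '[[-1,[0,0,0],0],[-1,[0,0,0],0],[-1,[0,0,0],0],[-1,[0,0,0],0],[-1,[0,0,0],0]]' 60 ;python3 - <<'E'
from h import *
S=snapshot("scene");save(S,"c3",(300,50,460,220),4)
E
```

```text
time_s: 21.55
position: [0.5639, 0.2716, 0.0462]
ee_rot: [-3.142, 0.0, 1.519]
force: [0.9, 1.1, -0.2]
gripper_width: 0.404
time_s: 21.75
position: [0.5645, 0.2721, 0.0478]
ee_rot: [3.141, -0.0, 1.519]
force: [-0.3, 0.4, 0.6]
gripper_width: 0.399
time_s: 22.25
position: [0.5656, 0.2728, 0.0489]
ee_rot: [3.138, -0.002, 1.52]
force: [-0.2, 0.3, 5.7]
gripper_width: 0.169
```

View pics/c3.png

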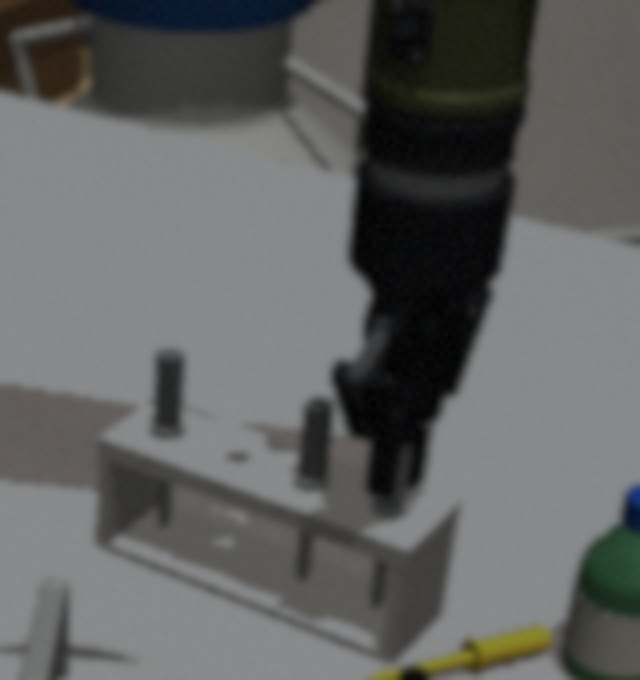

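```bash
python3 -m handwheel '[[-1,[0,0,-0.02],0],[-1,[0,0,-0.05],0],[-1,[0,0,-0.08],0],[-1,[0,0,-0.12],0],[-1,[0,0,-0.155],0]]';python3 -m handwheel '[[-1,[0,0,0],0],[-1,[0,0,0],0],[-1,[0,0,0],0]]' ; python3 plan.py .5643 .0433 .2 87;python3 - <<'E'
from h import *
S=snapshot("scene");save(S,"c4",(300,30,460,220),4)
E
```

```text
time_s: 22.8
position: [0.5639, 0.2721, 0.2039]
ee_rot: [3.141, -0.0, 1.52]
force: [0.6, -0.2, 0.2]
gripper_width: 0.172
time_s: 23.1
position: [0.5631, 0.2717, 0.2006]
ee_rot: [-3.14, 0.001, 1.52]
force: [-0.3, -0.2, -0.4]
gripper_width: 0.17
t 23.1 pos [0.5631 0.2717 0.2006] rpy [-3.1395e+00  1.1000e-03  1.5198e+00] yaw 87.08 q6 28.7 F [-0.3  -0.22 -0.44] w 0.17
tool shift mm [-228.03   12.82    0.82] turn 0.08 rows 4.6
```

View pics/c4.png

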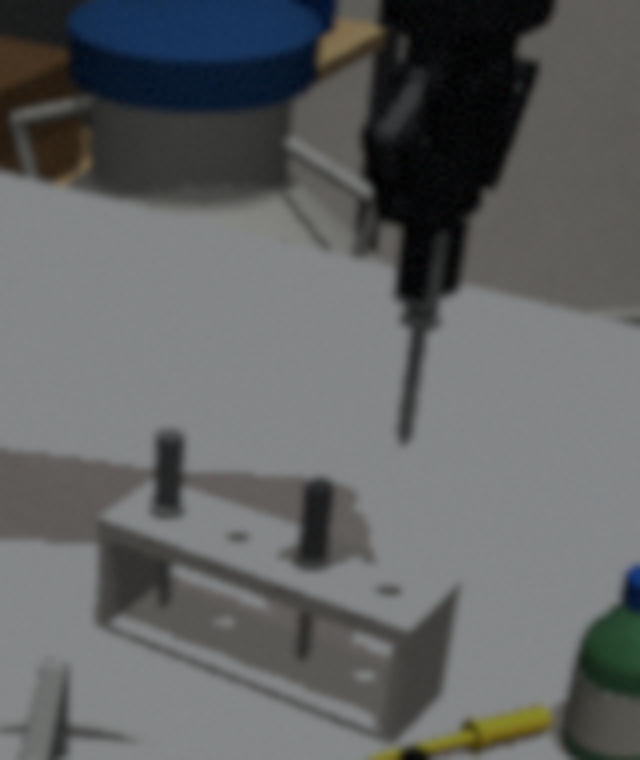

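```bash
python3 -m handwheel '[[-1,[-0.035,0.002,0],0],[-1,[-0.08,0.005,0],0],[-1,[-0.125,0.008,0],0],[-1,[-0.17,0.01,0],0],[-1,[-0.205,0.012,0],0]]'>/dev/null;python3 -m handwheel '[[-1,[-0.015,0,0],0],[-1,[-0.023,0.001,0],0],[-1,[-0.023,0.001,0],0],[-1,[-0.023,0.001,0],0],[-1,[-0.023,0.001,0],0]]' ; python3 plan.py .5643 .0433 .2 87;python3 - <<'E'
from meas import *
S=snapshot("scene");T=snapshot("top")
save(S,"e1",(240,130,400,300),4);save(T,"e1t",(260,180,400,320),4)
for nm,p in(("S",S),("T",T)):
    for r in spotter.spot_point(p,"eyelet1")[:6]:
        rc=r["centre"]; print(nm,round(r["p"],2),np.round(rc,1),at_z(p,[[rc[1],rc[0]]],.1)[0])
E
```

```text
time_s: 24.15
position: [0.5654, 0.0451, 0.2017]
ee_rot: [-3.141, -0.0, 1.522]
force: [0.3, -0.4, -0.5]
gripper_width: 0.17
t 24.15 pos [0.5654 0.0451 0.2017] rpy [-3.1414e+00 -4.0000e-04  1.5217e+00] yaw 87.18 q6 7.4 F [ 0.26 -0.41 -0.47] w 0.17
tool shift mm [-1.84 -1.02  1.66] turn 0.18 rows 0.1
S 0.87 [245.7 341.3] [ 0.5966 -0.0158  0.1   ]
S 0.79 [241.2 273.1] [ 0.4939 -0.0695  0.1   ]
S 0.73 [233.9 254.8] [ 0.4556 -0.0715  0.1   ]
S 0.72 [220.8 340.1] [0.5596 0.0415 0.1   ]
S 0.61 [213.4 282. ] [0.4592 0.0017 0.1   ]
T 0.85 [217.5 330.3] [ 0.5989 -0.0152  0.1   ]
T 0.82 [264.7 353. ] [ 0.4942 -0.0667  0.1   ]
T 0.58 [277.8 325.6] [ 0.4644 -0.0073  0.1   ]
```

View pics/e1.png

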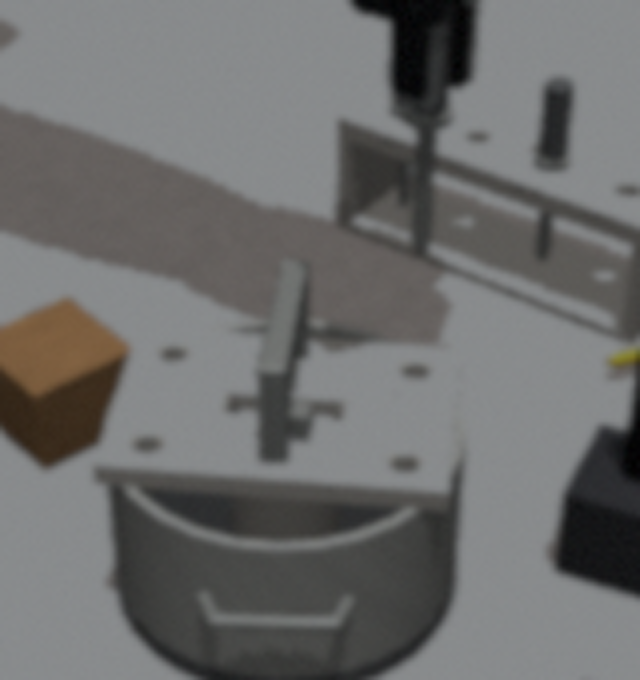

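View pics/e1t.png

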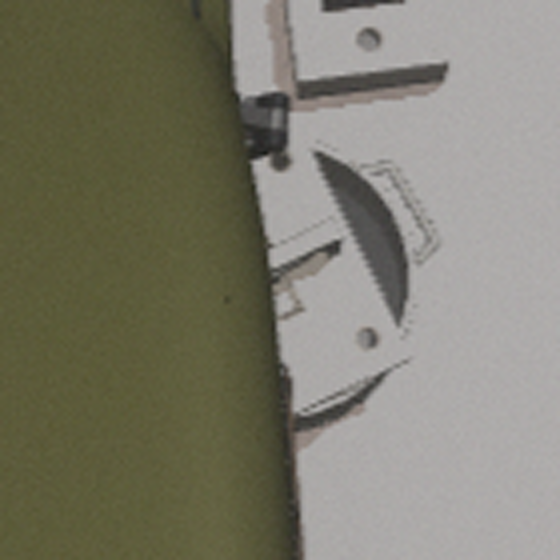

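```bash
cat > eye.py <<'E'
from meas import *
E0=np.array([[.055,.032],[.055,-.032],[-.055,.032],[-.055,-.032]])
def blob(p,uv,r=6):
    g=cv2.cvtColor(p["pixels"],cv2.COLOR_RGB2GRAY).astype(float)
    u,v=uv; 
    for it in range(3):
        a,b=int(round(u)),int(round(v)); w=g[b-r:b+r+1,a-r:a+r+1]; bg=np.percentile(w,70)
        m=np.clip(bg-w-12,0,None); 
        if m.sum()<30: return None
        yy,xx=np.mgrid[b-r:b+r+1,a-r:a+r+1]; u,v=(m*xx).sum()/m.sum(),(m*yy).sum()/m.sum()
    return np.array([u,v])
def fit(Q,P):
    """2D rigid: P = R Q + t"""
    a,b=Q.mean(0),P.mean(0); H=(Q-a).T@(P-b); th=np.arctan2(H[0,1]-H[1,0],H[0,0]+H[1,1])
    R=np.array([[np.cos(th),-np.sin(th)],[np.sin(th),np.cos(th)]]); return th,b-R@a,R
def headpose(p,z=.1,c=(.5297,-.0101),yaw=26.9,use=(0,1,2,3),r=5):
    th=np.radians(yaw); R=np.array([[np.cos(th),-np.sin(th)],[np.sin(th),np.cos(th)]])
    W=E0@R.T+c; uv=proj(p,np.c_[W,np.full(4,z)]); B={}
    for i in use:
        b=blob(p,uv[i],r)
        if b is not None and np.linalg.norm(b-uv[i])<6: B[i]=b
    k=list(B); P=at_z(p,[B[i] for i in k],z)[:,:2]
    th,t,R=fit(E0[k],P); print(" used",k,"uv",[B[i].round(1).tolist() for i in k],"yaw",np.degrees(th),"c",t,"res mm",(1000*(E0[k]@R.T+t-P)).round(1).tolist())
    return th,t,E0@R.T+t
def rod(p,c,z0,z1,r=.02):
    X,uv=cloud(p,np.ones((480,640),bool)); P=near(X,c,r,z0,z1)
    return P
if __name__=="__main__":
    for nm,use in(("scene",(0,1,2,3)),("top",(1,3))):
        p=snapshot(nm); 
        th,t,E=headpose(p,use=use); print(nm,"eyelets",E.tolist())
E
python3 eye.py
python3 - <<'E'
from eye import *
p=snapshot("scene"); s=monitor.get_state(); c=s["position"][:2]
for z in np.arange(.16,.25,.01):
    P=rod(p,c,z,z+.01,.025); 
    if len(P): print(round(z,3),len(P),P.mean(0),P.min(0),P.max(0))
cc=-p["R"].T@p["t"]; print("cam",cc)
E
```

```text
used [0, 1, 2, 3] uv [[343.4, 222.4], [340.8, 245.6], [282.9, 218.1], [276.4, 240.7]] yaw 26.796655206659263 c [ 0.5324 -0.0123] res mm [[0.0, 0.3], [0.2, -0.1], [-0.1, 0.1], [-0.0, -0.3]]
scene eyelets [[0.5670448159935121, 0.041039499103825296], [0.5958976436960903, -0.01608767773492049], [0.4688574808019177, -0.008551298509981087], [0.497710308504496, -0.06567847534872687]]
 used [3] uv [[351.9, 264.0]] yaw 0.0 c [ 0.5506 -0.0324] res mm [[0.0, 0.0]]
top eyelets [[0.6055902319458558, -0.00037884652860360746], [0.6055902319458558, -0.06437884652860361], [0.4955902319458558, -0.00037884652860360746], [0.4955902319458558, -0.06437884652860361]]
0.16 13 [0.5646 0.0417 0.1664] [0.5607 0.0403 0.1622] [0.5676 0.0441 0.1697]
0.17 27 [0.5644 0.0414 0.175 ] [0.5599 0.0392 0.1706] [0.5679 0.0447 0.18  ]
0.18 19 [0.5654 0.0417 0.1854] [0.5627 0.0396 0.1817] [0.5672 0.0464 0.189 ]
0.19 27 [0.5651 0.0416 0.1948] [0.5615 0.0391 0.1901] [0.5685 0.0452 0.1995]
0.2 27 [0.5652 0.0416 0.2051] [0.5605 0.0395 0.2005] [0.5686 0.0452 0.2093]
0.21 28 [0.5642 0.0417 0.2153] [0.5593 0.0393 0.2103] [0.5681 0.0443 0.2197]
0.22 39 [0.5662 0.0384 0.228 ] [0.5539 0.0336 0.2206] [0.5741 0.0511 0.2299]
0.23 40 [0.5669 0.0376 0.2339] [0.5562 0.0299 0.23  ] [0.5727 0.0507 0.2399]
0.24 91 [0.5709 0.0382 0.2453] [0.5548 0.0225 0.24  ] [0.577  0.0583 0.25  ]
cam [ 0.8729 -0.507   0.5885]
```

```bash
python3 -m handwheel '[[-1,[-0.001,0.0015,0.02],0],[-1,[-0.001,0.0015,0.04],0],[-1,[-0.001,0.0015,0.053],0],[-1,[-0.001,0.0015,0.053],0],[-1,[-0.001,0.0015,0.053],0]]'>/dev/null;python3 -m handwheel '[[-1,[0,0,0],0],[-1,[0,0,0],0],[-1,[0,0,0],0],[-1,[0,0,0],0]]';cat > rodpix.py <<'E'
from eye import *
import sys
def rodpix(p,tipz,c,name,E=None):
    """expected pixel of rod tip if axis at c; crop saved"""
    pts=[[c[0],c[1],tipz+h] for h in(0,.02,.04)]
    uv=proj(p,pts); extra=proj(p,[[e[0],e[1],.1] for e in E]) if E is not None else []
    u,v=uv[0].astype(int); save(p,name,(u-30,v-40,u+30,v+30),10,list(uv)+list(extra)); print("tip px",uv[0],"eyelets px",np.round(extra,1).tolist())
E
python3 - <<'E'
from rodpix import *
p=snapshot("scene"); s=monitor.get_state(); print(s["position"],s["ee_rot"])
th,t,E=headpose(p,use=(1,2,3))
rodpix(p,s["position"][2]-.0389,s["position"][:2],"r1",E)
for z in np.arange(.1,.18,.01):
    P=rod(p,s["position"][:2],z,z+.01,.015); 
    if len(P): print(round(z,3),len(P),P.mean(0))
E
```

```text
time_s: 25.4
position: [0.5671, 0.0427, 0.1493]
ee_rot: [3.141, -0.0, 1.52]
force: [-0.3, 0.4, 0.3]
gripper_width: 0.168
[0.567  0.0426 0.1492] [ 3.1411 -0.      1.5198]
 used [1, 2, 3] uv [[340.8, 245.6], [282.9, 218.1], [276.4, 240.7]] yaw 26.848110189337852 c [ 0.5324 -0.0122] res mm [[0.1, 0.0], [-0.1, 0.2], [0.0, -0.2]]
tip px [344.1605 217.3029] eyelets px [[343.5, 222.3], [340.9, 245.6], [282.9, 218.0], [276.3, 240.7]]
0.1 3 [0.5595 0.0411 0.1035]
0.11 16 [0.5667 0.0399 0.1158]
0.12 18 [0.5665 0.0399 0.1252]
0.13 23 [0.5669 0.0403 0.1352]
0.14 23 [0.5666 0.04   0.1448]
0.15 24 [0.5665 0.0399 0.1548]
0.16 17 [0.5671 0.0394 0.1649]
0.17 49 [0.5682 0.037  0.1769]
```

View pics/r1.png

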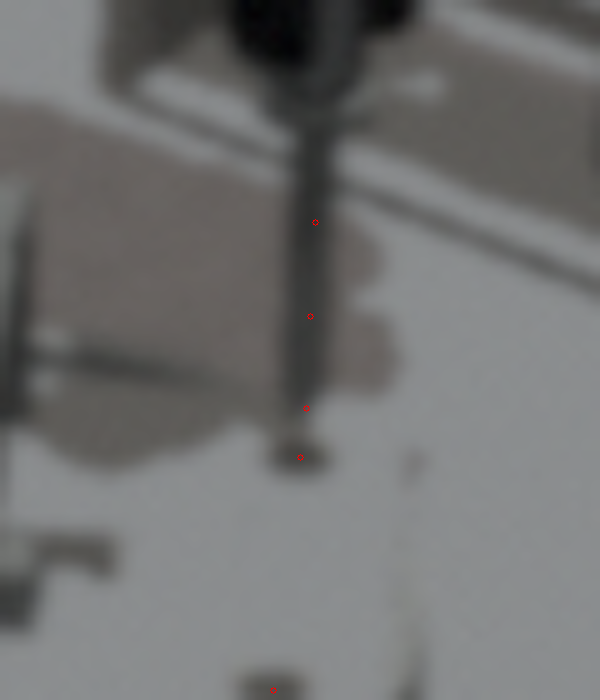

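```bash
python3 -m handwheel '[[-1,[0,0,0.005],0],[-1,[0,0,0.01],0],[-1,[0,0,0.015],0],[-1,[0,0,0.02],0],[-1,[0,0,0.02],0]]';python3 -m handwheel '[[-1,[0,0,0],0],[-1,[0,0,0],0]]'
python3 - <<'E'
from rodpix import *
p=snapshot("scene"); s=monitor.get_state(); print(s["position"],s["ee_rot"])
save(p,"r2",(310,170,370,250),8)
E
```

```text
time_s: 25.95
position: [0.5659, 0.0426, 0.1277]
ee_rot: [-3.14, 0.0, 1.52]
force: [1.0, -0.7, -1.2]
gripper_width: 0.17
time_s: 26.15
position: [0.5668, 0.0427, 0.1289]
ee_rot: [-3.142, -0.0, 1.52]
force: [-0.8, 0.9, -0.5]
gripper_width: 0.168
[0.5668 0.0428 0.129 ] [ 3.1415 -0.0003  1.5199]
```

View pics/r2.png

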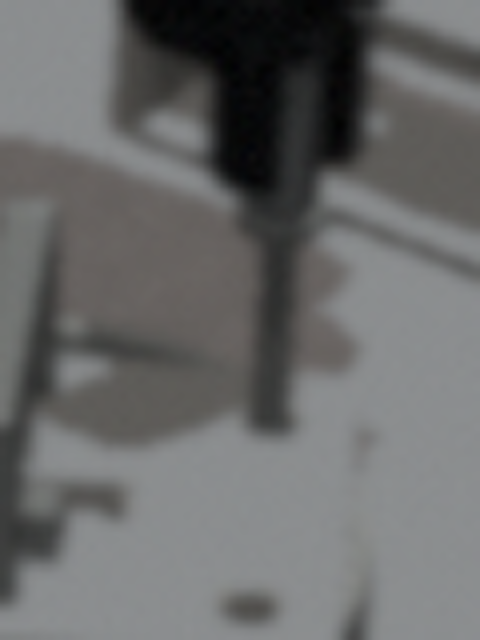

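```bash
python3 -m handwheel '[[-1,[0,0,0.01],0],[-1,[0,0,0.02],0],[-1,[0,0,0.03],0],[-1,[0,0,0.04],0],[-1,[0,0,0.05],0]]';python3 -m handwheel '[[-1,[0,0,0.002],0],[-1,[0,0,0.003],0],[-1,[0,0,0.004],0]]'
```

```text
time_s: 26.7
position: [0.5666, 0.0426, 0.0777]
ee_rot: [-3.141, 0.0, 1.52]
force: [0.3, 0.9, -0.3]
gripper_width: 0.175
time_s: 27.0
position: [0.5667, 0.0427, 0.0749]
ee_rot: [-3.141, -0.0, 1.52]
force: [-0.1, 1.1, 0.2]
gripper_width: 0.176
```

Release with a small opening, then go up.

```bash
python3 -m handwheel '[[-0.3,[0,0,0],0],[-0.3,[0,0,0],0],[-0.3,[0,0,0],0],[-0.3,[0,0,0],0]]';python3 -m handwheel '[[-0.3,[0,0,-0.02],0],[-0.3,[0,0,-0.04],0],[-0.3,[0,0,-0.07],0],[-0.3,[0,0,-0.1],0],[-0.3,[0,0,-0.12],0]]'
python3 - <<'E'
from rodpix import *
p=snapshot("scene"); save(p,"r3",(240,120,400,280),4)
headpose(p,use=(1,2,3))
P=rod(p,(.566,.043),.11,.16,.02); print(len(P),P.mean(0),P.min(0),P.max(0))
E
python3 plan.py .5167 .2728 .19 87
```

```text
time_s: 27.4
position: [0.5672, 0.0426, 0.0752]
ee_rot: [3.141, 0.0, 1.52]
force: [-0.5, 0.2, -0.1]
gripper_width: 0.35
time_s: 27.9
position: [0.5677, 0.0426, 0.1973]
ee_rot: [3.139, -0.0, 1.52]
force: [1.4, -0.7, -0.6]
gripper_width: 0.349
 used [1, 2, 3] uv [[340.8, 245.6], [282.9, 218.1], [276.4, 240.7]] yaw 26.84497275518425 c [ 0.5324 -0.0122] res mm [[0.2, 0.0], [-0.2, 0.2], [0.0, -0.2]]
189 [0.5674 0.0386 0.132 ] [0.5576 0.033  0.1101] [0.5736 0.0504 0.1482]
t 27.95 pos [0.5694 0.0428 0.2003] rpy [ 3.1338e+00 -9.0000e-04  1.5198e+00] yaw 87.08 q6 7.2 F [1.69 0.62 1.91] w 0.35
tool shift mm [227.01 -64.46  10.  ] turn 0.08 rows 4.7
```

View pics/r3.png

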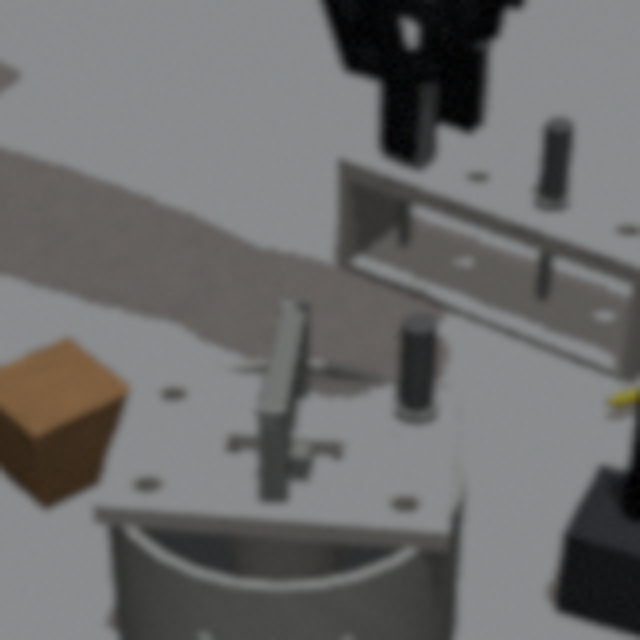

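Cane 1 stands in eyelet 1 (crop 417,370) with its collar flat on the plate. Next is the middle cane.

```bash
python3 -m handwheel '[[-0.2,[0.04,-0.011,0],0],[-0.2,[0.085,-0.024,0],0],[-0.2,[0.13,-0.037,0],0],[-0.2,[0.175,-0.05,0],0],[-0.2,[0.215,-0.061,0],0]]'>/dev/null;python3 -m handwheel '[[-0.2,[0.012,-0.003,0],0],[-0.2,[0.012,-0.003,0],0],[-0.2,[0.012,-0.003,0],0],[-0.2,[0.012,-0.003,0],0]]';python3 plan.py .5165 .2728 .048 87
```

```text
time_s: 28.85
position: [0.5148, 0.271, 0.1948]
ee_rot: [-3.142, 0.001, 1.518]
force: [-0.1, -0.7, -0.8]
gripper_width: 0.403
t 28.85 pos [0.5148 0.271  0.1948] rpy [-3.1415e+00  8.0000e-04  1.5179e+00] yaw 86.97 q6 30.8 F [-0.14 -0.67 -0.81] w 0.403
tool shift mm [  2.02   1.62 146.78] turn -0.03 rows 2.9
```

```bash
python3 -m handwheel '[[-0.2,[0.0015,0.0016,0.03],0],[-0.2,[0.0015,0.0016,0.06],0],[-0.2,[0.0015,0.0016,0.09],0],[-0.2,[0.0015,0.0016,0.12],0],[-0.2,[0.0015,0.0016,0.147],0]]';python3 -m handwheel '[[-0.2,[0,0,0],0],[-0.2,[0,0,0],0]]'; python3 -m handwheel '[[-1,[0,0,0],0],[-1,[0,0,0],0],[-1,[0,0,0],0],[-1,[0,0,0],0],[-1,[0,0,0],0]]' 60 ;python3 -m handwheel '[[-1,[0,0,-0.02],0],[-1,[0,0,-0.05],0],[-1,[0,0,-0.08],0],[-1,[0,0,-0.12],0],[-1,[0,0,-0.155],0]]';python3 -m handwheel '[[-1,[0,0,0],0],[-1,[0,0,0],0]]' ; python3 plan.py .4688 -.0068 .2 87;python3 - <<'E'
from h import *
S=snapshot("scene");save(S,"c5",(260,30,440,220),4)
E
```

```text
time_s: 29.35
position: [0.5164, 0.272, 0.0466]
ee_rot: [-3.141, 0.001, 1.517]
force: [0.1, 0.3, 0.0]
gripper_width: 0.404
time_s: 29.55
position: [0.5163, 0.2727, 0.0481]
ee_rot: [-3.141, 0.001, 1.518]
force: [0.8, 0.1, 1.0]
gripper_width: 0.401
time_s: 30.05
position: [0.5179, 0.2744, 0.05]
ee_rot: [3.138, -0.001, 1.52]
force: [-0.1, -1.4, 6.3]
gripper_width: 0.169
time_s: 30.55
position: [0.516, 0.2742, 0.205]
ee_rot: [3.141, -0.001, 1.52]
force: [1.5, 1.1, -0.6]
gripper_width: 0.171
time_s: 30.75
position: [0.5167, 0.2746, 0.2041]
ee_rot: [3.139, -0.002, 1.52]
force: [-0.9, 0.0, -0.9]
gripper_width: 0.173
t 30.75 pos [0.5167 0.2746 0.2041] rpy [ 3.1393e+00 -1.6000e-03  1.5201e+00] yaw 87.09 q6 30.9 F [-0.88  0.03 -0.87] w 0.173
tool shift mm [-283.44  -33.59    3.57] turn 0.09 rows 5.7
```

View pics/c5.png

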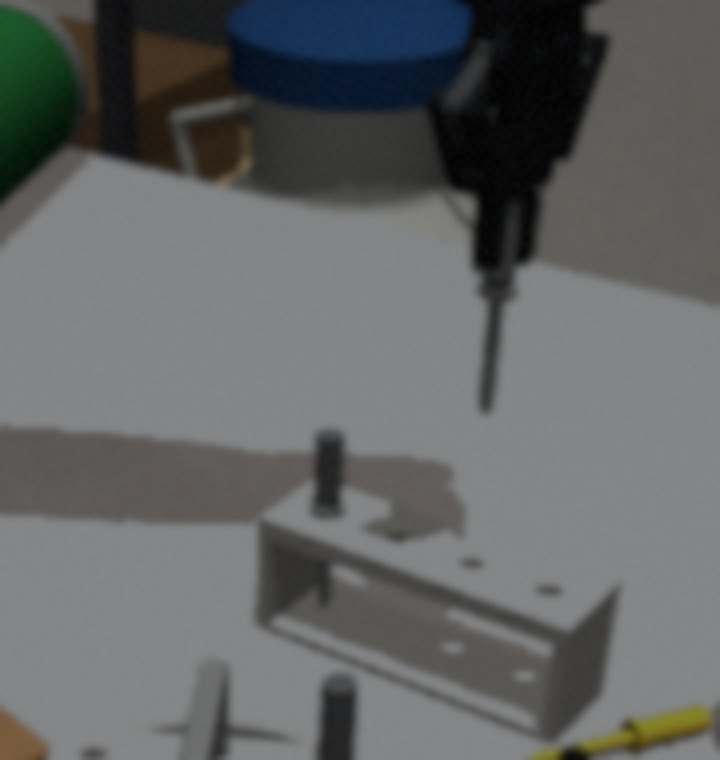

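```bash
python3 -m handwheel '[[-1,[-0.04,-0.005,0],0],[-1,[-0.085,-0.01,0],0],[-1,[-0.13,-0.016,0],0],[-1,[-0.175,-0.021,0],0],[-1,[-0.22,-0.026,0],0]]'>/dev/null;python3 -m handwheel '[[-1,[-0.03,-0.003,0],0],[-1,[-0.055,-0.006,0],0],[-1,[-0.063,-0.0075,0],0],[-1,[-0.063,-0.0075,0],0],[-1,[-0.063,-0.0075,0],0]]';python3 -m handwheel '[[-1,[0,0,0],0],[-1,[0,0,0],0]]'; python3 plan.py .4688 -.0068 .15 87
```

```text
time_s: 31.8
position: [0.4679, -0.0062, 0.2022]
ee_rot: [-3.14, -0.001, 1.52]
force: [-0.5, 0.8, 0.7]
gripper_width: 0.171
time_s: 32.0
position: [0.4684, -0.0059, 0.2027]
ee_rot: [-3.141, -0.0, 1.521]
force: [-0.8, 0.6, -0.5]
gripper_width: 0.167
t 32.0 pos [ 0.4684 -0.0059  0.2027] rpy [-3.1414e+00 -2.0000e-04  1.5215e+00] yaw 87.17 q6 2.1 F [-0.85  0.64 -0.5 ] w 0.167
tool shift mm [-0.88  0.44 52.68] turn 0.17 rows 1.1
```

```bash
python3 -m handwheel '[[-1,[-0.001,0.0004,0.02],0],[-1,[-0.001,0.0004,0.04],0],[-1,[-0.001,0.0004,0.052],0],[-1,[-0.001,0.0004,0.052],0],[-1,[-0.001,0.0004,0.052],0]]'>/dev/null;python3 -m handwheel '[[-1,[0,0,0],0],[-1,[0,0,0],0],[-1,[0,0,0],0]]'
python3 - <<'E'
from rodpix import *
p=snapshot("scene"); s=monitor.get_state(); print(s["position"],s["ee_rot"])
th,t,E=headpose(p,use=(1,3)); print("E3 at z.098 approx",at_z(p,proj(p,[[E[2][0],E[2][1],.1]]),.098))
rodpix(p,s["position"][2]-.040,s["position"][:2],"r4",E)
for z in np.arange(.1,.18,.01):
    P=rod(p,s["position"][:2],z,z+.01,.012); 
    if len(P): m=P.mean(0); d=m[:2]-[.8729,-.507]; d/=np.linalg.norm(d); print(round(z,3),len(P),m[:2]+.0031*d)
E
```

```text
time_s: 32.8
position: [0.4691, -0.0079, 0.1515]
ee_rot: [3.14, -0.0, 1.52]
force: [-0.0, 0.7, 0.4]
gripper_width: 0.171
[ 0.469  -0.0079  0.1514] [ 3.1406 -0.      1.5198]
 used [1, 3] uv [[340.8, 245.6], [276.4, 240.7]] yaw 26.75078181186345 c [ 0.5323 -0.0121] res mm [[0.1, 0.1], [-0.1, -0.1]]
E3 at z.098 approx [[ 0.4672 -0.0063  0.098 ]]
tip px [282.812  212.8237] eyelets px [[343.6, 222.3], [340.9, 245.6], [282.9, 217.9], [276.3, 240.7]]
0.1 2 [ 0.4752 -0.0062]
0.11 14 [ 0.4666 -0.0078]
0.12 17 [ 0.4665 -0.0079]
0.13 22 [ 0.4672 -0.0073]
0.14 22 [ 0.4662 -0.0075]
0.15 23 [ 0.4672 -0.0076]
0.16 21 [ 0.4669 -0.0079]
0.17 43 [ 0.4691 -0.0098]
```

View pics/r4.png

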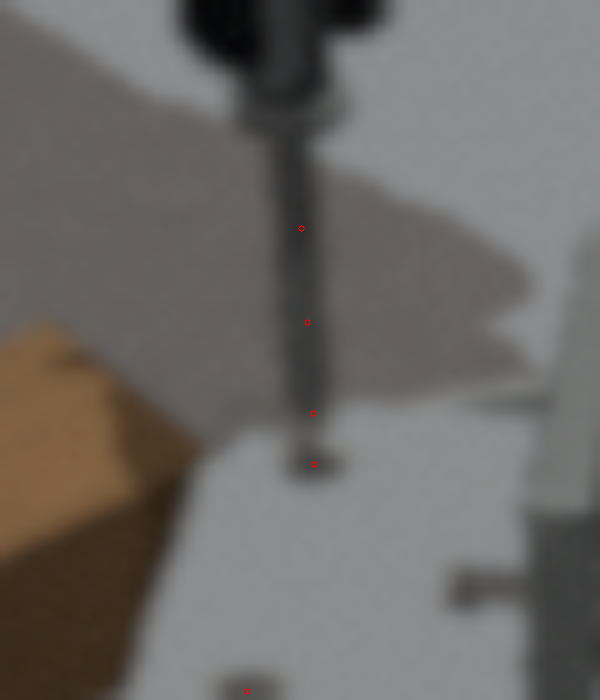

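```bash
python3 -m handwheel '[[-1,[0.001,0.0004,0.003],0],[-1,[0.001,0.0004,0.008],0],[-1,[0.001,0.0004,0.014],0],[-1,[0.001,0.0004,0.02],0],[-1,[0.001,0.0004,0.022],0]]';python3 -m handwheel '[[-1,[0,0,0],0],[-1,[0,0,0],0]]'
python3 - <<'E'
from rodpix import *
p=snapshot("scene"); s=monitor.get_state(); print(s["position"],s["ee_rot"])
save(p,"r5",(250,170,310,250),8)
E
```

```text
time_s: 33.35
position: [0.4682, -0.0069, 0.1278]
ee_rot: [-3.14, 0.0, 1.52]
force: [0.5, -0.2, -0.8]
gripper_width: 0.168
time_s: 33.55
position: [0.4691, -0.007, 0.1288]
ee_rot: [-3.142, -0.0, 1.52]
force: [1.0, -0.1, -0.6]
gripper_width: 0.172
[ 0.4692 -0.0069  0.129 ] [ 3.1414 -0.0001  1.5198]
```

View pics/r5.png

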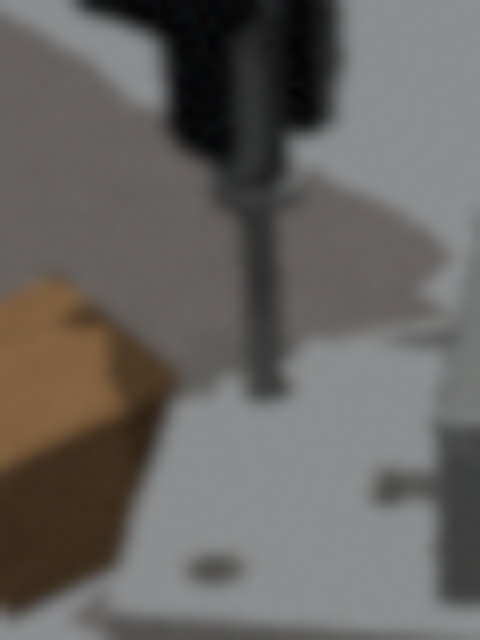

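The rod is inside eyelet 3 (crop 267,385) and no force registers, so I continue down.

```bash
python3 -m handwheel '[[-1,[0,0,0.01],0],[-1,[0,0,0.02],0],[-1,[0,0,0.03],0],[-1,[0,0,0.04],0],[-1,[0,0,0.05],0]]';python3 -m handwheel '[[-1,[0,0,0.001],0],[-1,[0,0,0.002],0],[-1,[0,0,0.003],0]]';python3 -m handwheel '[[-0.3,[0,0,0],0],[-0.3,[0,0,0],0],[-0.3,[0,0,0],0],[-0.3,[0,0,0],0]]';python3 -m handwheel '[[-0.3,[0,0,-0.02],0],[-0.3,[0,0,-0.04],0],[-0.3,[0,0,-0.07],0],[-0.3,[0,0,-0.1],0],[-0.3,[0,0,-0.12],0]]'
python3 - <<'E'
from rodpix import *
p=snapshot("scene"); save(p,"r6",(240,120,400,280),4)
headpose(p,use=(1,3))
E
python3 plan.py .4208 .2772 .19 87
```

```text
time_s: 34.1
position: [0.4689, -0.007, 0.0777]
ee_rot: [-3.141, 0.0, 1.52]
force: [0.2, 0.6, -1.4]
gripper_width: 0.17
time_s: 34.4
position: [0.4692, -0.0069, 0.076]
ee_rot: [3.141, -0.0, 1.52]
force: [-0.2, 0.9, 1.2]
gripper_width: 0.169
time_s: 34.8
position: [0.4693, -0.007, 0.0761]
ee_rot: [3.141, 0.0, 1.52]
force: [0.4, 0.1, -0.2]
gripper_width: 0.346
time_s: 35.3
position: [0.4699, -0.007, 0.1981]
ee_rot: [3.139, -0.0, 1.52]
force: [-0.1, -1.1, -0.7]
gripper_width: 0.348
 used [1, 3] uv [[340.8, 245.6], [276.4, 240.7]] yaw 26.861909021748392 c [ 0.5323 -0.0122] res mm [[0.1, 0.0], [-0.1, -0.0]]
t 35.35 pos [ 0.4717 -0.007   0.2008] rpy [ 3.1342e+00 -3.0000e-04  1.5198e+00] yaw 87.08 q6 2.1 F [ 1.99 -0.36  1.96] w 0.348
tool shift mm [281.23 -65.41  10.38] turn 0.08 rows 5.8
```

View pics/r6.png

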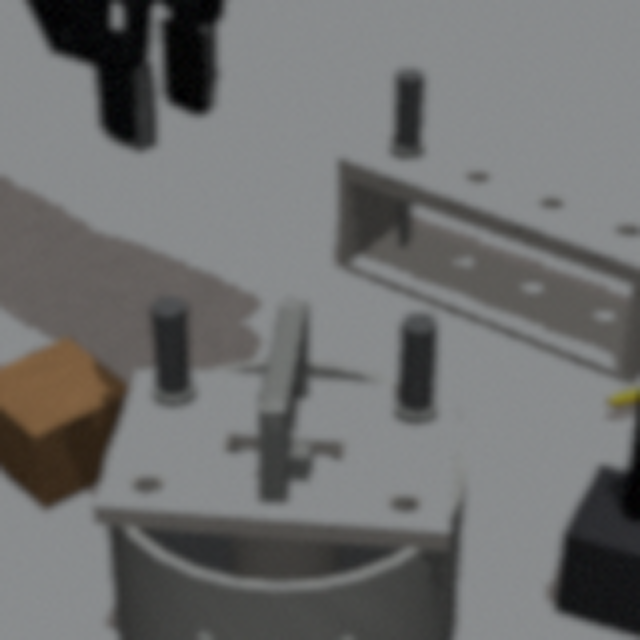

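```bash
python3 -m handwheel '[[-0.2,[0.035,-0.008,0],0],[-0.2,[0.08,-0.0185,0],0],[-0.2,[0.125,-0.029,0],0],[-0.2,[0.17,-0.04,0],0],[-0.2,[0.215,-0.05,0],0]]'>/dev/null;python3 -m handwheel '[[-0.2,[0.035,-0.008,0],0],[-0.2,[0.06,-0.0135,0],0],[-0.2,[0.066,-0.0145,0],0],[-0.2,[0.066,-0.0145,0],0],[-0.2,[0.066,-0.0145,0],0]]';python3 -m handwheel '[[-0.2,[0,0,0],0],[-0.2,[0,0,0],0]]';python3 plan.py .4207 .2772 .048 87
```

```text
time_s: 36.35
position: [0.4189, 0.2759, 0.1956]
ee_rot: [-3.141, 0.001, 1.519]
force: [0.6, 0.6, 0.7]
gripper_width: 0.402
time_s: 36.55
position: [0.4192, 0.2759, 0.196]
ee_rot: [3.142, 0.0, 1.518]
force: [-0.1, -0.9, 0.4]
gripper_width: 0.395
t 36.55 pos [0.4192 0.2759 0.196 ] rpy [3.1415e+00 2.0000e-04 1.5180e+00] yaw 86.97 q6 36.4 F [-0.05 -0.91  0.39] w 0.395
tool shift mm [  1.44   1.4  147.95] turn -0.03 rows 3.0
```

```bash
python3 -m handwheel '[[-0.2,[0.001,0.0014,0.03],0],[-0.2,[0.001,0.0014,0.06],0],[-0.2,[0.001,0.0014,0.09],0],[-0.2,[0.001,0.0014,0.12],0],[-0.2,[0.001,0.0014,0.148],0]]';python3 -m handwheel '[[-0.2,[0,0,0],0],[-0.2,[0,0,0],0]]'; python3 -m handwheel '[[-1,[0,0,0],0],[-1,[0,0,0],0],[-1,[0,0,0],0],[-1,[0,0,0],0],[-1,[0,0,0],0]]' 60 ;python3 -m handwheel '[[-1,[0,0,-0.02],0],[-1,[0,0,-0.06],0],[-1,[0,0,-0.1],0],[-1,[0,0,-0.14],0],[-1,[0,0,-0.18],0]]';python3 -m handwheel '[[-1,[0,0,0],0],[-1,[0,0,0],0]]' ; python3 plan.py .4978 -.0643 .23 87;python3 - <<'E'
from h import *
S=snapshot("scene");save(S,"c6",(260,10,440,200),4)
E
```

```text
time_s: 37.05
position: [0.4205, 0.277, 0.0468]
ee_rot: [3.141, 0.0, 1.519]
force: [0.7, 1.2, -0.3]
gripper_width: 0.401
time_s: 37.25
position: [0.4204, 0.2773, 0.0481]
ee_rot: [-3.141, 0.001, 1.519]
force: [0.0, 0.1, 0.2]
gripper_width: 0.399
time_s: 37.75
position: [0.4221, 0.2787, 0.0498]
ee_rot: [3.138, -0.002, 1.52]
force: [0.3, -0.0, 7.0]
gripper_width: 0.173
time_s: 38.25
position: [0.4202, 0.2779, 0.2301]
ee_rot: [3.141, -0.001, 1.52]
force: [0.6, 0.6, -0.9]
gripper_width: 0.171
time_s: 38.45
position: [0.4211, 0.2784, 0.2292]
ee_rot: [3.139, -0.002, 1.52]
force: [-0.3, 0.7, -2.2]
gripper_width: 0.168
t 38.45 pos [0.4211 0.2784 0.2292] rpy [ 3.1390e+00 -1.9000e-03  1.5199e+00] yaw 87.08 q6 36.4 F [-0.35  0.66 -2.23] w 0.168
tool shift mm [-338.39   94.07   -1.27] turn 0.08 rows 7.0
```

View pics/c6.png

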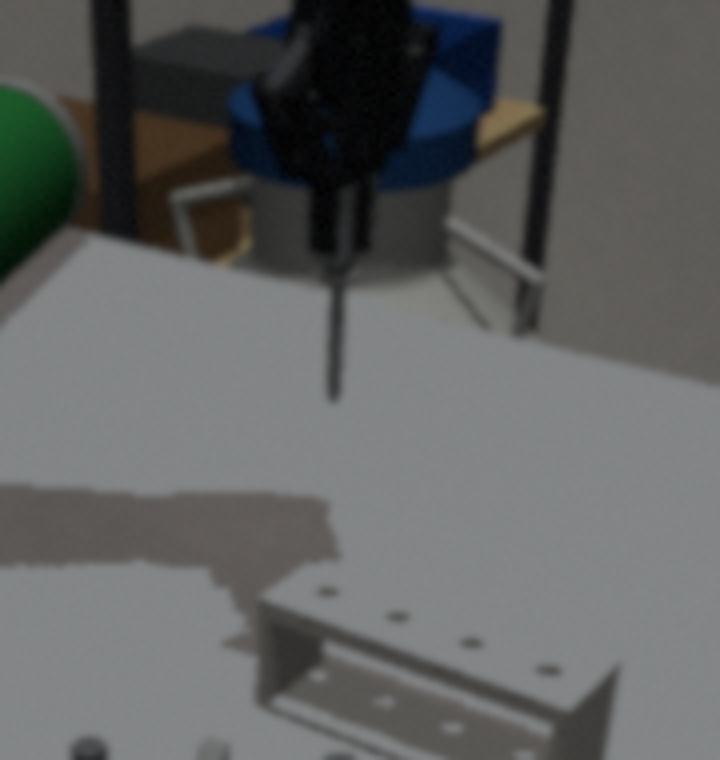

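```bash
python3 -m handwheel '[[-1,[-0.035,0.01,0],0],[-1,[-0.08,0.022,0],0],[-1,[-0.125,0.035,0],0],[-1,[-0.17,0.047,0],0],[-1,[-0.215,0.06,0],0]]'>/dev/null;python3 -m handwheel '[[-1,[-0.04,0.011,0],0],[-1,[-0.08,0.022,0],0],[-1,[-0.115,0.032,0],0],[-1,[-0.1235,0.0341,0],0],[-1,[-0.1235,0.0341,0],0]]';python3 -m handwheel '[[-1,[0,0,0],0],[-1,[0,0,0],0]]'; python3 plan.py .4978 -.0643 .15 87
```

```text
time_s: 39.5
position: [0.4961, -0.0659, 0.2261]
ee_rot: [-3.138, -0.001, 1.517]
force: [-0.2, -0.0, -0.8]
gripper_width: 0.173
time_s: 39.7
position: [0.4964, -0.0636, 0.2274]
ee_rot: [-3.14, -0.001, 1.522]
force: [0.7, 0.6, -0.8]
gripper_width: 0.169
t 39.7 pos [ 0.4964 -0.0636  0.2274] rpy [-3.1403e+00 -5.0000e-04  1.5215e+00] yaw 87.18 q6 -4.5 F [ 0.73  0.63 -0.83] w 0.169
tool shift mm [-0.64  1.49 77.38] turn 0.18 rows 1.5
```

```bash
python3 -m handwheel '[[-1,[-0.0006,0.0012,0.02],0],[-1,[-0.0006,0.0012,0.045],0],[-1,[-0.0006,0.0012,0.065],0],[-1,[-0.0006,0.0012,0.076],0],[-1,[-0.0006,0.0012,0.076],0]]'>/dev/null;python3 -m handwheel '[[-1,[0,0,0],0],[-1,[0,0,0],0],[-1,[0,0,0],0]]'
python3 - <<'E'
from rodpix import *
p=snapshot("scene"); s=monitor.get_state(); print(s["position"],s["ee_rot"])
th,t,E=headpose(p,use=(1,3),r=4); E=np.array([[.5670,.0410],[.5959,-.0161],[.4688,-.0085],[.4977,-.0657]]); print("E4 at z.098 approx",at_z(p,proj(p,[[E[3][0],E[3][1],.1]]),.098))
rodpix(p,s["position"][2]-.040,s["position"][:2],"r7",E)
for z in np.arange(.1,.18,.01):
    P=rod(p,s["position"][:2],z,z+.01,.012); 
    if len(P): m=P.mean(0); d=m[:2]-[.8729,-.507]; d/=np.linalg.norm(d); print(round(z,3),len(P),m[:2]+.0031*d)
E
```

```text
time_s: 40.5
position: [0.4992, -0.0657, 0.1529]
ee_rot: [3.139, 0.0, 1.52]
force: [0.3, -0.5, 0.5]
gripper_width: 0.171
[ 0.4991 -0.0657  0.1528] [3.1397 0.0002 1.5199]
 used [1, 3] uv [[340.8, 245.6], [275.7, 237.3]] yaw 22.368711874447506 c [ 0.5314 -0.0078] res mm [[-1.4, -0.6], [1.4, 0.6]]
E4 at z.098 approx [[ 0.4962 -0.0639  0.098 ]]
tip px [276.4449 235.2483] eyelets px [[343.5, 222.3], [340.8, 245.6], [282.9, 218.0], [276.2, 240.8]]
0.1 2 [ 0.5065 -0.0684]
0.11 11 [ 0.4968 -0.0654]
0.12 24 [ 0.4969 -0.0655]
0.13 23 [ 0.4971 -0.0652]
0.14 21 [ 0.4974 -0.0654]
0.15 25 [ 0.4969 -0.0657]
0.16 26 [ 0.4975 -0.0651]
0.17 35 [ 0.4997 -0.0675]
```

View pics/r7.png

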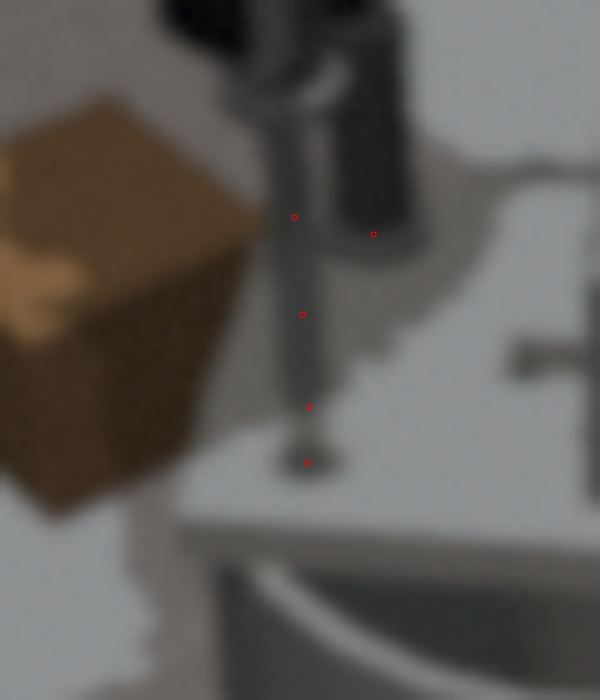

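```bash
python3 -m handwheel '[[-1,[0.0012,-0.0006,0.003],0],[-1,[0.0012,-0.0006,0.009],0],[-1,[0.0012,-0.0006,0.015],0],[-1,[0.0012,-0.0006,0.021],0],[-1,[0.0012,-0.0006,0.024],0]]';python3 -m handwheel '[[-1,[0,0,0],0],[-1,[0,0,0],0]]'
python3 - <<'E'
from rodpix import *
p=snapshot("scene"); s=monitor.get_state(); print(s["position"],s["ee_rot"])
save(p,"r8",(250,190,310,270),8)
E
```

```text
time_s: 41.05
position: [0.497, -0.0643, 0.1268]
ee_rot: [-3.14, -0.0, 1.52]
force: [0.2, 0.2, -1.1]
gripper_width: 0.169
time_s: 41.25
position: [0.4977, -0.0644, 0.1278]
ee_rot: [-3.141, -0.0, 1.52]
force: [0.9, -0.6, -0.4]
gripper_width: 0.17
[ 0.4979 -0.0644  0.128 ] [ 3.1415 -0.0001  1.5198]
```

View pics/r8.png

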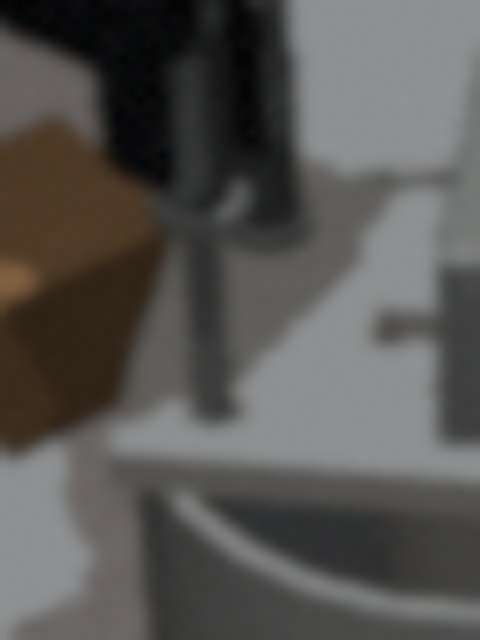

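```bash
python3 -m handwheel '[[-1,[0,0,0.01],0],[-1,[0,0,0.02],0],[-1,[0,0,0.03],0],[-1,[0,0,0.04],0],[-1,[0,0,0.049],0]]';python3 -m handwheel '[[-1,[0,0,0.001],0],[-1,[0,0,0.002],0],[-1,[0,0,0.003],0]]';python3 -m handwheel '[[-0.3,[0,0,0],0],[-0.3,[0,0,0],0],[-0.3,[0,0,0],0],[-0.3,[0,0,0],0]]';python3 -m handwheel '[[-0.3,[0,0,-0.02],0],[-0.3,[0,0,-0.05],0],[-0.3,[0,0,-0.09],0],[-0.3,[0,0,-0.12],0],[-0.3,[0,0,-0.14],0]]'
python3 - <<'E'
from rodpix import *
p=snapshot("scene"); save(p,"r9",(240,120,440,290),4)
T=snapshot("top"); save(T,"r9t",(240,140,400,310),4)
for nm,p in(("S",p),("T",T)):
  for q,z in(("holder_hole",.05),("stylus_grip",.085),("button_top",.037)):
    for r in spotter.spot_point(p,q)[:2]:
        rc=r["centre"]; print(q,nm,round(r["p"],2),np.round(rc,1),at_z(p,[[rc[1],rc[0]]],z)[0])
E
```

```text
time_s: 41.8
position: [0.4974, -0.0644, 0.0776]
ee_rot: [-3.141, 0.0, 1.52]
force: [-0.8, 0.5, -0.1]
gripper_width: 0.171
time_s: 42.1
position: [0.4981, -0.0644, 0.0761]
ee_rot: [3.141, -0.0, 1.52]
force: [0.3, 0.5, -0.8]
gripper_width: 0.171
time_s: 42.5
position: [0.498, -0.0644, 0.0761]
ee_rot: [3.141, 0.0, 1.52]
force: [-0.2, -0.5, 0.4]
gripper_width: 0.349
time_s: 43.0
position: [0.4989, -0.0645, 0.2186]
ee_rot: [3.138, 0.0, 1.52]
force: [0.5, -0.3, -0.8]
gripper_width: 0.346
holder_hole S 0.82 [248.2 398.6] [0.6599 0.0865 0.05  ]
stylus_grip S 0.78 [229.1 402.3] [0.6567 0.0994 0.085 ]
stylus_grip S 0.6 [217.6 280.4] [0.4519 0.0052 0.085 ]
button_top S 0.6 [215.1 285.1] [0.4147 0.0662 0.037 ]
holder_hole T 0.59 [197.3 283.9] [0.6562 0.0944 0.05  ]
holder_hole T 0.27 [186.3 200.2] [0.6807 0.2944 0.05  ]
stylus_grip T 0.64 [195.4 284.1] [0.6519 0.0907 0.085 ]
```

View pics/r9.png

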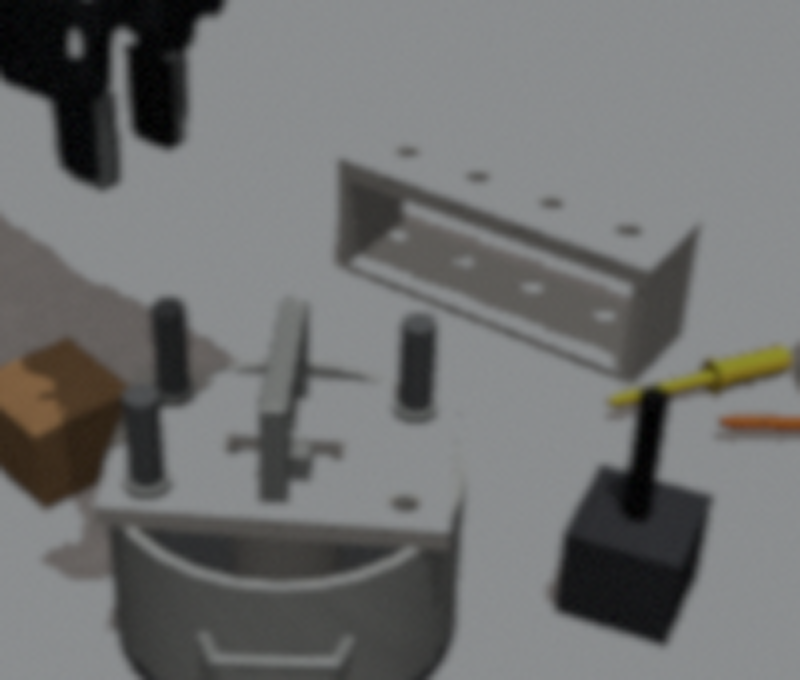

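View pics/r9t.png

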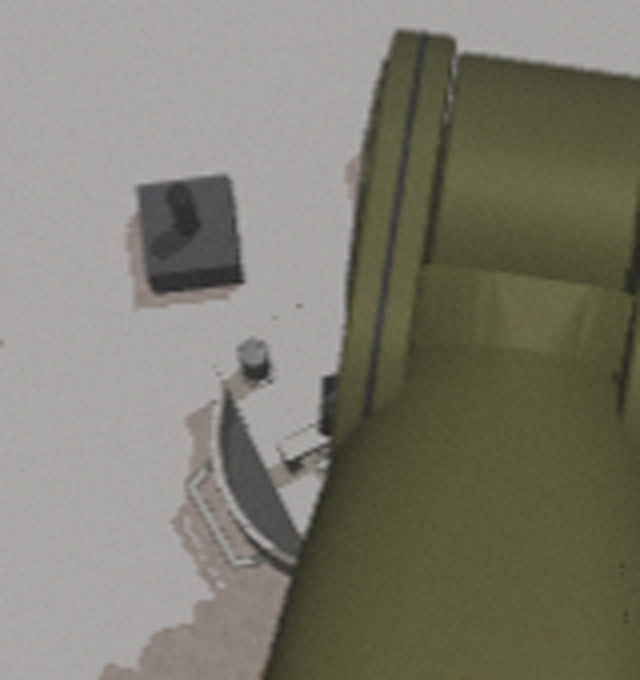

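All three canes are home at crop (168,350), (417,370) and (145,440). The holder has been knocked from about (.685,.113) to (.658,.092), so I re-measure it.

```bash
cat > hold.py <<'E'
from meas import *
import sys
def hold(c,cams=("scene","top"),sty=True):
    for nm in cams:
        p=snapshot(nm); X,uv=cloud(p,np.ones((480,640),bool)); off=-.002 if nm=="scene" else 0
        P=near(X,c,.045,.045+off,.055+off); print(nm,"holder",len(P),P[:,2].mean(),rect(P))
        Q=near(X,c,.04,.062,.13); 
        if len(Q): 
            print(" stylus zmax",Q[:,2].max(),len(Q))
            cam=-p["R"].T@p["t"]
            for z in np.arange(.06,.12,.01):
                q=Q[(Q[:,2]>z)&(Q[:,2]<z+.01)]
                if len(q)>3: m=q.mean(0); d=m[:2]-cam[:2]; d/=np.linalg.norm(d); print("  ",round(z,3),len(q),m[:2]+.0055*d*(1 if nm=="scene" else .5))
        for r in spotter.spot_point(p,"button_top")[:1]+[]:
            rc=r["centre"]; print(" btn",r["p"],at_z(p,[[rc[1],rc[0]]],.037)[0])
if __name__=="__main__": hold((float(sys.argv[1]),float(sys.argv[2])))
E
python3 hold.py .657 .092
```

```text
scene holder 602 0.04792031712264618 (array([660.2985,  88.6365]), array([56.6515, 59.724 ]), 8.53962230682373)
 stylus zmax 0.11959054335640155 228
   0.06 28 [0.6585 0.0889]
   0.07 36 [0.6581 0.0886]
   0.08 30 [0.6579 0.0885]
   0.09 35 [0.6586 0.0884]
   0.1 38 [0.6583 0.0884]
   0.11 61 [0.6584 0.0911]
top holder 453 0.05029224957167499 (array([660.4692,  89.4842]), array([56.2142, 54.9689]), 8.997831344604492)
 stylus zmax 0.12476643129904444 68
   0.06 5 [0.6559 0.0895]
   0.07 8 [0.6568 0.0881]
   0.08 6 [0.6574 0.0865]
   0.09 7 [0.6567 0.0889]
   0.1 7 [0.6568 0.0872]
   0.11 21 [0.6608 0.0897]
 btn 0.16 [0.5763 0.0405 0.037 ]
```

```bash
python3 plan.py .6595 .089 .15 87
```

```text
t 43.6 pos [ 0.4974 -0.0643  0.2152] rpy [-3.1403e+00 -1.0000e-04  1.5199e+00] yaw 87.08 q6 -4.5 F [-0.87  0.37  0.29] w 0.355
tool shift mm [161.38 154.21  65.05] turn 0.08 rows 4.6
```

```bash
python3 -m handwheel '[[-0.2,[0.03,0.03,0],0],[-0.2,[0.062,0.06,0],0],[-0.2,[0.095,0.091,0],0],[-0.2,[0.128,0.122,0],0],[-0.2,[0.158,0.151,0.0],0]]'>/dev/null;python3 -m handwheel '[[-0.2,[0.0034,0.003,0.02],0],[-0.2,[0.0034,0.003,0.04],0],[-0.2,[0.0034,0.003,0.055],0],[-0.2,[0.0034,0.003,0.055],0],[-0.2,[0.0034,0.003,0.055],0]]';python3 -m handwheel '[[-0.2,[0,0,0],0],[-0.2,[0,0,0],0]]';python3 plan.py .6593 .089 .034 87; python3 hold.py .66 .089;python3 - <<'E'
from h import *
S=snapshot("scene");save(S,"s1",(320,130,480,300),4)
E
```

```text
time_s: 44.6
position: [0.6595, 0.0889, 0.1607]
ee_rot: [-3.141, 0.0, 1.52]
force: [-0.1, 0.1, 0.8]
gripper_width: 0.402
time_s: 44.8
position: [0.6606, 0.0889, 0.1622]
ee_rot: [3.139, -0.0, 1.52]
force: [-0.4, -0.2, -0.8]
gripper_width: 0.397
t 44.8 pos [0.6606 0.0889 0.1622] rpy [ 3.1393e+00 -4.0000e-04  1.5196e+00] yaw 87.06 q6 10.6 F [-0.4  -0.24 -0.84] w 0.397
tool shift mm [-2.0000e-02 -1.5500e+00  1.2823e+02] turn 0.06 rows 2.6
scene holder 604 0.047924258204327 (array([660.1656,  89.0101]), array([56.7542, 59.2297]), 8.584918975830078)
 stylus zmax 0.11959693385287183 224
   0.06 23 [0.6589 0.0882]
   0.07 34 [0.6583 0.0888]
   0.08 36 [0.6582 0.0887]
   0.09 31 [0.658  0.0884]
   0.1 37 [0.6585 0.0885]
   0.11 63 [0.6583 0.0909]
top holder 0 nan (array([0., 0.]), array([0., 0.]), 0.0)hold.py:6: RuntimeWarning: Mean of empty slice.
  P=near(X,c,.045,.045+off,.055+off); print(nm,"holder",len(P),P[:,2].mean(),rect(P))
  ret = ret.dtype.type(ret / rcount)
```

View pics/s1.png

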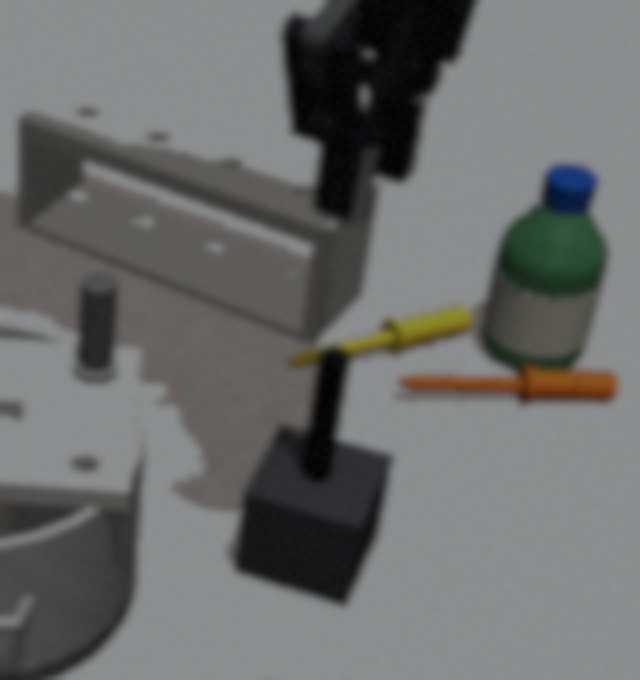

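```bash
python3 -m handwheel '[[-0.2,[0,-0.0015,0.03],0],[-0.2,[0,-0.0015,0.06],0],[-0.2,[0,-0.0015,0.09],0],[-0.2,[0,-0.0015,0.115],0],[-0.2,[0,-0.0015,0.128],0]]';python3 -m handwheel '[[-0.2,[0,0,0],0],[-0.2,[0,0,0],0]]'; python3 -m handwheel '[[-1,[0,0,0],0],[-1,[0,0,0],0],[-1,[0,0,0],0],[-1,[0,0,0],0],[-1,[0,0,0],0]]' 80;python3 - <<'E'
from h import *
S=snapshot("scene");save(S,"s2",(320,130,480,300),4)
E
```

```text
time_s: 45.55
position: [0.6565, 0.0888, 0.0304]
ee_rot: [-3.138, 0.001, 1.52]
force: [-0.5, 0.2, -0.0]
gripper_width: 0.402
time_s: 45.75
position: [0.6589, 0.0891, 0.0337]
ee_rot: [3.141, -0.0, 1.52]
force: [0.4, 0.1, -0.2]
gripper_width: 0.398
time_s: 46.25
position: [0.6599, 0.0893, 0.0348]
ee_rot: [3.138, -0.001, 1.52]
force: [0.2, -0.2, 5.4]
gripper_width: 0.143
```

View pics/s2.png

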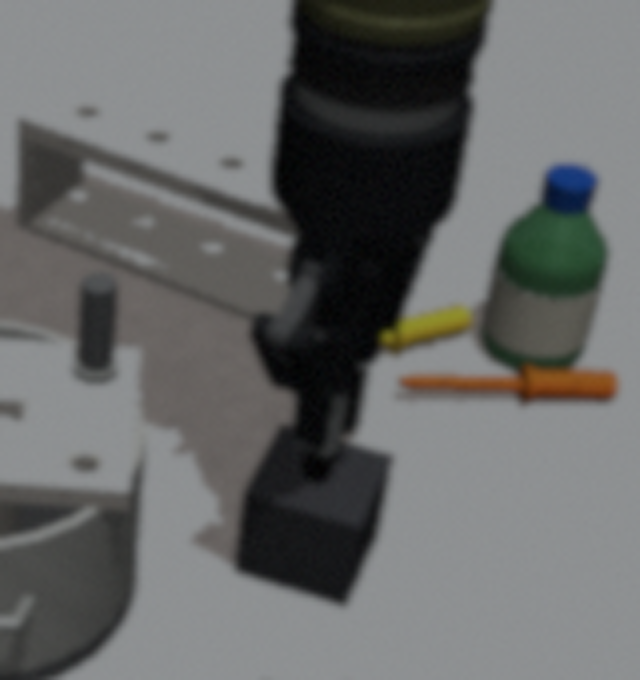

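```bash
python3 -m handwheel '[[-1,[0,0,-0.01],0],[-1,[0,0,-0.03],0],[-1,[0,0,-0.05],0],[-1,[0,0,-0.08],0],[-1,[0,0,-0.11],0]]';python3 -m handwheel '[[-1,[0,0,0],0],[-1,[0,0,0],0]]';python3 - <<'E'
from meas import *
S=snapshot("scene");save(S,"s3",(320,130,480,300),4)
for q,z in(("button_top",.037),("logger",0),("holder_hole",.05)):
    for r in spotter.spot_point(S,q)[:3]:
        rc=r["centre"]; print(q,round(r["p"],2),np.round(rc,1),at_z(S,[[rc[1],rc[0]]],z)[0])
X,uv=cloud(S,np.ones((480,640),bool)); P=near(X,(.69,-.06),.08,.038,.048); print(" logger",len(P),P[:,2].mean(),rect(P))
save(S,"b1",(330,280,420,360),8)
E
```

```text
time_s: 46.8
position: [0.6574, 0.0889, 0.1438]
ee_rot: [-3.14, 0.0, 1.52]
force: [0.6, 0.3, -0.6]
gripper_width: 0.142
time_s: 47.0
position: [0.6587, 0.0891, 0.144]
ee_rot: [3.14, -0.0, 1.52]
force: [-0.1, -0.2, -0.9]
gripper_width: 0.139
button_top 0.28 [211.2 344.2] [0.5094 0.1449 0.037 ]
logger 0.87 [327.7 374.3] [ 0.6929 -0.063   0.    ]
holder_hole 0.55 [251.3 400.5] [0.6665 0.0806 0.05  ]
 logger 2012 0.04334450054513901 (array([693.8693, -61.3367]), array([71.8344, 93.2084]), 8.542299270629883)
```

View pics/s3.png

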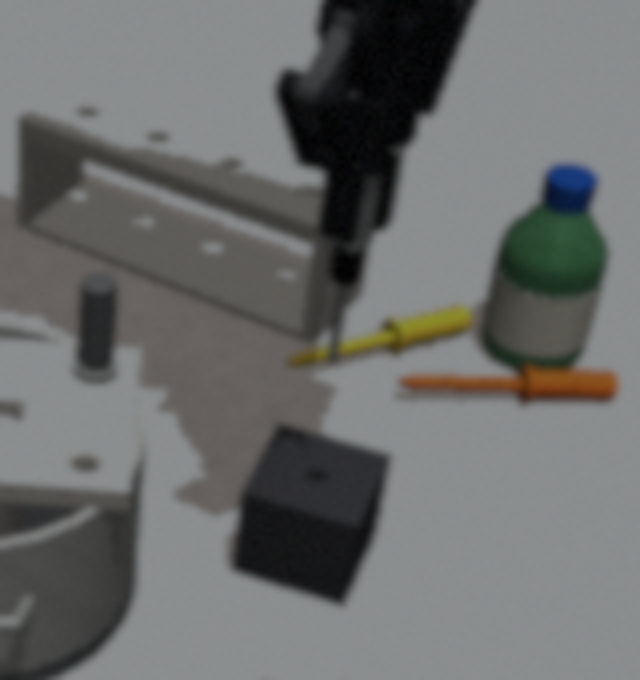

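View pics/b1.png

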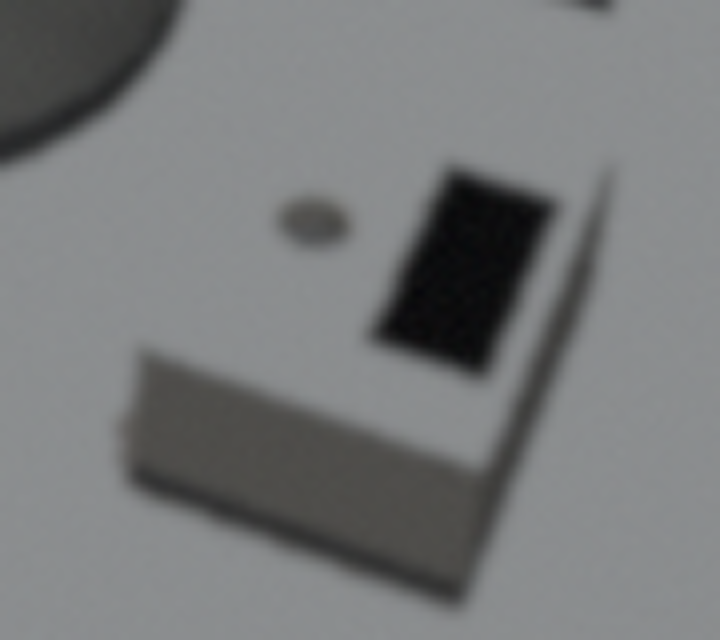

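```bash
python3 - <<'E'
from h import *
S=snapshot("scene"); print(at_z(S,[[368.75,307.25]],.045),at_z(S,[[368.75,307.25]],.0435))
E
python3 plan.py .679 -.0635 .11 87
```

```text
[[ 0.68002593 -0.06537243  0.045     ]] [[ 0.67949365 -0.06415365  0.0435    ]]
t 47.25 pos [0.6572 0.0889 0.1413] rpy [-3.1387e+00  6.0000e-04  1.5198e+00] yaw 87.08 q6 10.6 F [ 0.95 -0.39 -0.42] w 0.143
tool shift mm [-151.06   29.66   31.33] turn 0.08 rows 3.1
```

```bash
python3 -m handwheel '[[-1,[-0.03,0.006,0],0],[-1,[-0.065,0.013,0],0],[-1,[-0.1,0.02,0],0],[-1,[-0.135,0.026,0],0],[-1,[-0.151,0.0285,0],0]]'>/dev/null;python3 -m handwheel '[[-1,[0,0,0.02],0],[-1,[0,0,0.04],0],[-1,[0,0,0.04],0],[-1,[0,0,0.04],0],[-1,[0,0,0.04],0]]';python3 - <<'E'
from meas import *
S=snapshot("scene");s=monitor.get_state();print(s["position"]); c=s["position"][:2]
save(S,"b2",(330,230,420,330),7)
X,uv=cloud(S,np.ones((480,640),bool))
for z in np.arange(.06,.16,.01):
    P=near(X,c,.012,z,z+.01)
    if len(P)>2: m=P.mean(0); d=m[:2]-[.8729,-.507]; d/=np.linalg.norm(d); print(round(z,3),len(P),m[:2]+.002*d,m[:2]+.0055*d)
E
python3 plan.py .679 -.0635 .07 87
```

```text
time_s: 48.25
position: [0.6797, -0.0628, 0.1039]
ee_rot: [3.14, -0.0, 1.52]
force: [-0.9, 0.1, 0.7]
gripper_width: 0.144
[ 0.6799 -0.0628  0.1041]
0.07 9 [ 0.6784 -0.0629] [ 0.677  -0.0597]
0.08 15 [ 0.678  -0.0627] [ 0.6766 -0.0595]
0.09 12 [ 0.6786 -0.0631] [ 0.6772 -0.0599]
0.1 19 [ 0.6781 -0.0625] [ 0.6767 -0.0593]
0.11 13 [ 0.6797 -0.0646] [ 0.6783 -0.0614]
0.12 46 [ 0.6797 -0.0656] [ 0.6783 -0.0624]
0.13 13 [ 0.6794 -0.0664] [ 0.678  -0.0632]
0.14 16 [ 0.6864 -0.0562] [ 0.6851 -0.0529]
0.15 19 [ 0.6868 -0.0557] [ 0.6854 -0.0525]
t 48.3 pos [ 0.6799 -0.0628  0.1041] rpy [ 3.1396 -0.      1.5204] yaw 87.11 q6 -2.4 F [-0.07  0.29  0.12] w 0.142
tool shift mm [-0.73 -0.94 34.14] turn 0.11 rows 0.7
```

View pics/b2.png

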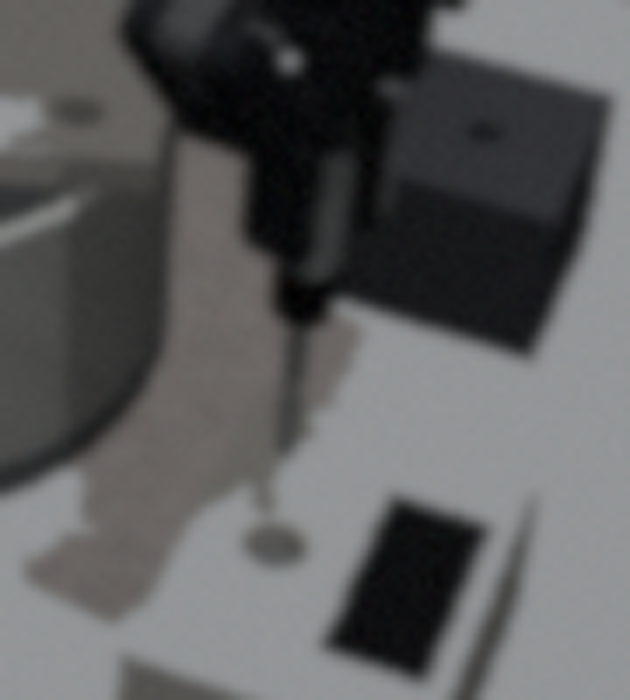

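```bash
python3 -m handwheel '[[-1,[-0.0015,0.001,0.01],0],[-1,[-0.0015,0.001,0.02],0],[-1,[-0.0015,0.001,0.028],0],[-1,[-0.0015,0.001,0.03],0],[-1,[-0.0015,0.001,0.03],0]]';python3 -m handwheel '[[-1,[0,0,0],0],[-1,[0,0,0],0]]';python3 - <<'E'
from meas import *
S=snapshot("scene");save(S,"b3",(330,230,420,330),7)
E
```

```text
time_s: 48.8
position: [0.6792, -0.0647, 0.0719]
ee_rot: [-3.14, -0.0, 1.52]
force: [1.2, -0.1, -0.7]
gripper_width: 0.14
time_s: 49.0
position: [0.6803, -0.0648, 0.0733]
ee_rot: [3.141, 0.0, 1.52]
force: [0.2, -0.3, -0.2]
gripper_width: 0.138
```

View pics/b3.png

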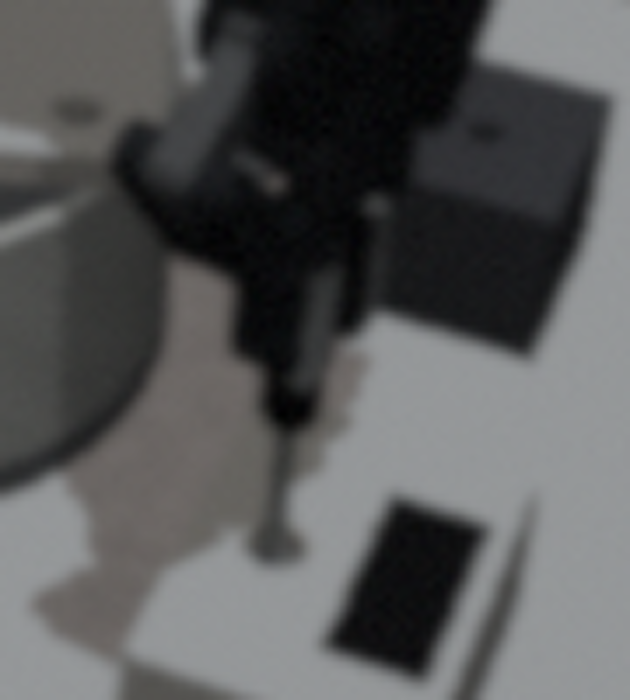

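```bash
python3 -m handwheel '[[-1,[0,0,0.003],0],[-1,[0,0,0.006],0],[-1,[0,0,0.008],0],[-1,[0,0,0.008],0]]';python3 -m handwheel '[[-1,[0,0,0.002],0],[-1,[0,0,0.003],0],[-1,[0,0,0.003],0]]';python3 -m handwheel '[[-1,[0,0,0.001],0],[-1,[0,0,0.002],0],[-1,[0,0,0.002],0]]'
```

```text
time_s: 49.45
position: [0.6802, -0.0648, 0.0648]
ee_rot: [3.141, 0.0, 1.52]
force: [-0.6, 1.3, 0.9]
gripper_width: 0.142
time_s: 49.75
position: [0.6802, -0.0648, 0.0621]
ee_rot: [3.141, 0.0, 1.52]
force: [0.7, -1.1, 3.3]
gripper_width: 0.142
time_s: 50.05
position: [0.6805, -0.0648, 0.0614]
ee_rot: [3.14, 0.0, 1.52]
force: [-1.6, -0.6, 8.4]
gripper_width: 0.138
```

```bash
python3 -m handwheel '[[-1,[0,0,0.001],0],[-1,[0,0,0.001],0],[-1,[0,0,0.001],0],[-1,[0,0,0.001],0]]';python3 -m handwheel '[[-1,[0,0,-0.005],0],[-1,[0,0,-0.02],0],[-1,[0,0,-0.05],0],[-1,[0,0,-0.075],0],[-1,[0,0,-0.085],0]]';python3 -m handwheel '[[-1,[0,0,0],0],[-1,[0,0,0],0]]';python3 hold.py .66 .089; python3 plan.py .6599 .0893 .145 87
```

```text
time_s: 50.45
position: [0.6807, -0.0649, 0.0612]
ee_rot: [3.139, 0.0, 1.52]
force: [-2.7, 0.6, 10.8]
gripper_width: 0.145
time_s: 50.95
position: [0.6811, -0.0649, 0.1461]
ee_rot: [3.138, 0.0, 1.52]
force: [0.1, 0.6, -0.2]
gripper_width: 0.141
time_s: 51.15
position: [0.6792, -0.0647, 0.1425]
ee_rot: [-3.14, -0.0, 1.52]
force: [-0.0, 0.4, -1.5]
gripper_width: 0.147
scene holder 681 0.04785743900135252 (array([659.1257,  88.6242]), array([56.9496, 58.2117]), 8.107587814331055)
top holder 516 0.049982738052781917 (array([658.8821,  89.4035]), array([57.3013, 55.2315]), 8.30311393737793)
t 51.35 pos [ 0.6789 -0.0647  0.1421] rpy [-3.1386e+00 -1.0000e-04  1.5198e+00] yaw 87.08 q6 -2.5 F [-0.21  0.42 -0.42] w 0.138
tool shift mm [152.82 -26.84  -2.78] turn 0.08 rows 3.1
```

```bash
python3 -m handwheel '[[-1,[0.03,-0.005,0],0],[-1,[0.065,-0.011,0],0],[-1,[0.1,-0.018,0],0],[-1,[0.135,-0.024,0],0],[-1,[0.1528,-0.0278,0],0]]'>/dev/null;python3 -m handwheel '[[-1,[0,0,0],0],[-1,[0,0,0],0],[-1,[0,0,0],0],[-1,[0,0,0],0]]';cat > tip.py <<'E'
from eye import *
def go(name):
    S=snapshot("scene");s=monitor.get_state();c=s["position"][:2];print(s["position"],s["ee_rot"])
    X,uv=cloud(S,np.ones((480,640),bool))
    for z in np.arange(.05,.17,.01):
        P=near(X,c,.012,z,z+.01)
        if len(P)>2: m=P.mean(0); d=m[:2]-[.8729,-.507]; d/=np.linalg.norm(d); print(round(z,3),len(P),m[:2]+.002*d)
    g=cv2.cvtColor(S["pixels"],cv2.COLOR_RGB2GRAY).astype(float)
    uv0=proj(S,[[.659,.089,.05]])[0]; u,v=uv0.round().astype(int); r=6; w=g[v-r:v+r+1,u-r:u+r+1]; print(w.astype(int)[::1])
    m=np.clip(np.median(w)-w-6,0,None); yy,xx=np.mgrid[v-r:v+r+1,u-r:u+r+1]; h=[(m*xx).sum()/m.sum(),(m*yy).sum()/m.sum()]
    print("hole px",h,"exp",uv0,at_z(S,[h],.05),at_z(S,[h],.048))
    save(S,name,(360,190,440,280),8,[h])
go("hh1")
E
python3 tip.py
```

```text
time_s: 52.25
position: [0.6602, 0.0878, 0.1438]
ee_rot: [-3.142, 0.0, 1.518]
force: [-0.5, 0.4, -0.5]
gripper_width: 0.144
[0.6602 0.0879 0.1438] [-3.1416  0.0003  1.518 ]
0.05 3 [0.6584 0.0889]
0.11 9 [0.6587 0.0879]
0.12 17 [0.659  0.0884]
0.13 17 [0.6593 0.0879]
0.14 15 [0.6598 0.0886]
0.15 15 [0.6606 0.087 ]
0.16 41 [0.6613 0.0856]
[[44 41 38 38 42 44 46 46 49 51 53 57 63]
 [45 43 41 40 43 44 45 46 46 47 46 47 50]
 [45 45 45 45 45 46 45 46 47 47 48 47 46]
 [45 47 45 47 46 46 48 46 47 47 48 47 46]
 [47 46 46 45 47 46 47 47 48 49 48 45 47]
 [45 46 46 44 43 45 44 45 46 47 47 47 46]
 [46 47 45 43 38 37 36 40 44 44 46 48 48]
 [45 47 44 42 35 29 30 32 38 44 47 46 46]
 [47 46 46 43 33 32 30 33 39 44 48 46 48]
 [46 47 46 44 41 41 40 41 43 44 48 46 46]
 [47 47 47 46 46 46 44 45 46 46 46 48 46]
 [48 47 46 47 48 47 46 46 47 49 47 47 47]
 [48 46 47 48 48 48 48 48 47 46 47 46 48]]
hole px [np.float64(398.4756097560976), np.float64(247.9512195121951)] exp [398.7234 247.2637] [[0.6595 0.087  0.05  ]] [[0.6587 0.0892 0.048 ]]
```

View pics/hh1.png

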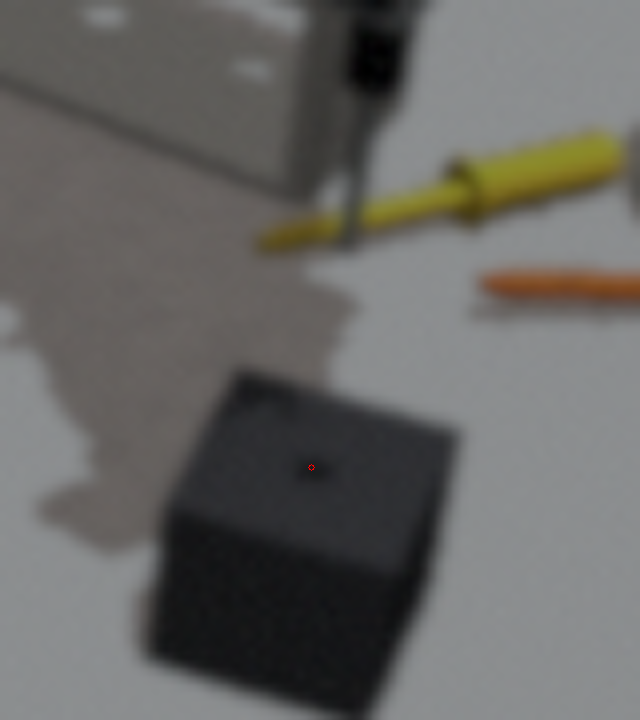

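```bash
python3 -m handwheel '[[-1,[0.001,0,0.02],0],[-1,[0.001,0,0.04],0],[-1,[0.001,0,0.055],0],[-1,[0.001,0,0.059],0],[-1,[0.001,0,0.059],0]]'>/dev/null;python3 -m handwheel '[[-1,[0,0,0],0],[-1,[0,0,0],0],[-1,[0,0,0],0]]';sed -i 's/hh1/hh2/' tip.py; python3 tip.py | grep -v '^ \?\[\+[0-9]* [0-9]* '
```

```text
time_s: 53.1
position: [0.6608, 0.0903, 0.0859]
ee_rot: [3.14, -0.0, 1.52]
force: [0.8, 0.4, 0.3]
gripper_width: 0.14
[0.6606 0.0903 0.0857] [ 3.1401 -0.0003  1.5198]
0.05 4 [0.6592 0.0903]
0.06 14 [0.6591 0.0907]
0.07 9 [0.6591 0.0907]
0.08 13 [0.6591 0.0905]
0.09 12 [0.6587 0.0897]
0.1 35 [0.6615 0.0873]
0.11 27 [0.661  0.0873]
0.12 8 [0.6659 0.0919]
0.13 7 [0.6684 0.099 ]
0.14 9 [0.6689 0.0983]
0.15 7 [0.6689 0.0984]
0.16 11 [0.6625 0.0957]
hole px [np.float64(396.20222222222225), np.float64(244.1688888888889)] exp [398.7234 247.2637] [[0.6513 0.0944 0.05  ]] [[0.6505 0.0966 0.048 ]]
```

View pics/hh2.png

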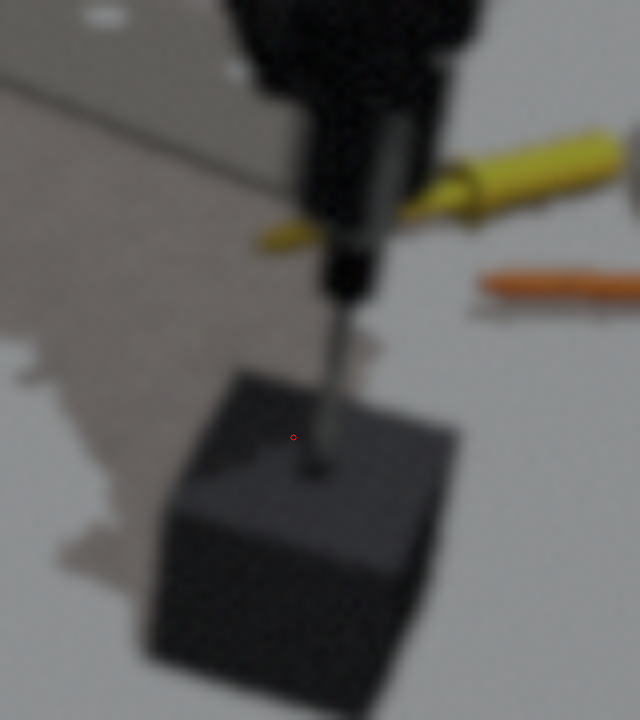

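```bash
python3 -m handwheel '[[-1,[-0.0012,-0.0005,0],0],[-1,[-0.0012,-0.0005,0.003],0],[-1,[-0.0012,-0.0005,0.006],0],[-1,[-0.0012,-0.0005,0.01],0],[-1,[-0.0012,-0.0005,0.012],0]]';python3 -m handwheel '[[-1,[0,0,0],0],[-1,[0,0,0],0]]';sed -i 's/hh2/hh3/' tip.py; python3 tip.py | grep -v '^ \?\[\+[0-9]* [0-9]* '
```

```text
time_s: 53.65
position: [0.659, 0.089, 0.0721]
ee_rot: [-3.141, 0.0, 1.52]
force: [-0.4, 0.3, -0.3]
gripper_width: 0.141
time_s: 53.85
position: [0.6594, 0.0891, 0.0727]
ee_rot: [-3.141, 0.0, 1.52]
force: [0.3, 0.6, 0.3]
gripper_width: 0.142
[0.6595 0.0891 0.0729] [ 3.1416 -0.      1.5198]
0.05 12 [0.6583 0.0893]
0.06 12 [0.6579 0.0889]
0.07 12 [0.6577 0.0894]
0.08 13 [0.659  0.0864]
0.09 34 [0.6586 0.0857]
0.1 13 [0.6598 0.0859]
0.11 8 [0.6676 0.0965]
0.12 7 [0.6676 0.0977]
0.13 7 [0.6673 0.0972]
0.14 8 [0.6677 0.0973]
0.15 10 [0.6601 0.0926]
hole px [np.float64(394.8057742782152), np.float64(243.26771653543307)] exp [398.7234 247.2637] [[0.648  0.0953 0.05  ]] [[0.6472 0.0975 0.048 ]]
```

View pics/hh3.png

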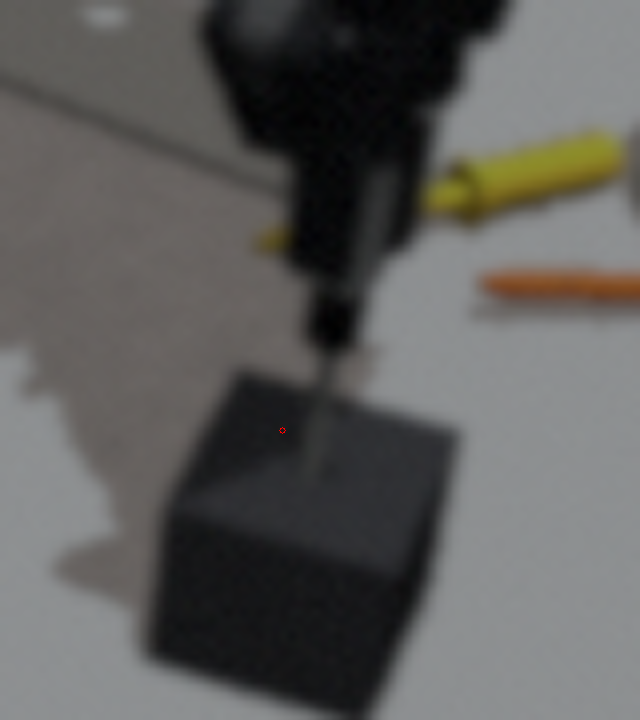

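```bash
python3 -m handwheel '[[-1,[0,0,0.004],0],[-1,[0,0,0.008],0],[-1,[0,0,0.012],0],[-1,[0,0,0.015],0],[-1,[0,0,0.015],0]]';python3 -m handwheel '[[-1,[0,0,0.006],0],[-1,[0,0,0.012],0],[-1,[0,0,0.018],0],[-1,[0,0,0.02],0],[-1,[0,0,0.02],0]]';python3 -m handwheel '[[-1,[0,0,0.001],0],[-1,[0,0,0.002],0],[-1,[0,0,0.002],0]]'
```

```text
time_s: 54.4
position: [0.6589, 0.089, 0.0571]
ee_rot: [-3.14, 0.0, 1.52]
force: [-0.0, 1.0, -0.8]
gripper_width: 0.139
time_s: 54.9
position: [0.659, 0.089, 0.0371]
ee_rot: [-3.14, 0.0, 1.52]
force: [-0.6, -0.2, -0.8]
gripper_width: 0.14
time_s: 55.2
position: [0.6596, 0.0891, 0.0359]
ee_rot: [3.141, -0.0, 1.52]
force: [-0.6, 0.7, 0.0]
gripper_width: 0.14
```

```bash
python3 -m handwheel '[[-1,[0,0,0.001],0],[-1,[0,0,0.0015],0],[-1,[0,0,0.0015],0]]';python3 -m handwheel '[[-0.3,[0,0,0],0],[-0.3,[0,0,0],0],[-0.3,[0,0,0],0],[-0.3,[0,0,0],0]]';python3 -m handwheel '[[-0.3,[0,0,-0.02],0],[-0.3,[0,0,-0.05],0],[-0.3,[0,0,-0.09],0],[-0.3,[0,0,-0.13],0],[-0.3,[0,0,-0.16],0]]';python3 -m handwheel '[[-0.3,[0.04,-0.02,0],0],[-0.3,[0.08,-0.05,0],0],[-0.3,[0.12,-0.08,0],0],[-0.3,[0.16,-0.11,0],0],[-0.3,[0.2,-0.14,0],0]]';python3 -m handwheel '[[-0.3,[0.04,-0.04,0],0],[-0.3,[0.07,-0.08,0],0],[-0.3,[0.1,-0.11,0],0],[-0.3,[0.1,-0.11,0],0],[-0.3,[0.1,-0.11,0],0]]'; python3 hold.py .659 .089; python3 eye.py
python3 - <<'E'
from h import *
S=snapshot("scene");save(S,"f1"); T=snapshot("top"); save(T,"f1t")
save(S,"f2",(240,150,440,320),4)
E
```

```text
time_s: 55.5
position: [0.6597, 0.0891, 0.0348]
ee_rot: [3.141, -0.0, 1.52]
force: [-1.5, 0.6, 2.9]
gripper_width: 0.142
time_s: 55.9
position: [0.6594, 0.089, 0.0342]
ee_rot: [-3.141, 0.0, 1.52]
force: [0.8, 0.4, 0.6]
gripper_width: 0.348
time_s: 56.4
position: [0.6601, 0.0892, 0.1972]
ee_rot: [3.139, -0.001, 1.52]
force: [1.1, -0.4, -0.3]
gripper_width: 0.351
time_s: 56.9
position: [0.5286, 0.2973, 0.1944]
ee_rot: [3.141, -0.0, 1.519]
force: [0.6, 0.2, -0.2]
gripper_width: 0.353
time_s: 57.4
position: [0.4242, 0.4022, 0.1944]
ee_rot: [3.141, 0.0, 1.523]
force: [-0.2, 0.1, -0.4]
gripper_width: 0.351
scene holder 610 0.047844363949752756 (array([659.1529,  89.1815]), array([56.6768, 59.6152]), 8.261615753173828)
 stylus zmax 0.1200672176806786 228
   0.06 26 [0.6584 0.0887]
   0.07 32 [0.6579 0.0891]
   0.08 36 [0.6582 0.0893]
   0.09 36 [0.658  0.0893]
   0.1 34 [0.6587 0.0895]
   0.11 63 [0.658  0.0916]
top holder 469 0.05027743228246895 (array([659.2239,  89.3531]), array([56.9806, 55.1264]), 6.879203796386719)
 stylus zmax 0.12472477523146135 70
   0.06 4 [0.6559 0.0918]
   0.07 
[... 153 characters left out ...]
 ]
 used [0, 1, 2, 3] uv [[343.4, 216.3], [340.9, 245.5], [282.6, 212.2], [276.1, 235.2]] yaw 24.503957762915356 c [ 0.525 -0.002] res mm [[4.0, -6.5], [-7.5, 7.5], [3.7, -1.0], [-0.2, 0.1]]
scene eyelets [[0.5617363106617981, 0.04988598340909705], [0.5882807009431433, -0.008349704485797976], [0.46164372209244725, 0.004262812613034855], [0.48818811237379256, -0.05397287528186017]]
 used [1, 3] uv [[329.5, 219.9], [351.6, 264.7]] yaw 26.74930363251647 c [ 0.5294 -0.01  ] res mm [[-0.6, -0.3], [0.6, 0.3]]
top eyelets [[0.5640892251629441, 0.04336298430367841], [0.5928948307835903, -0.013788018179460909], [0.46586093964504843, -0.006146650356807242], [0.49466654526569465, -0.06329765283994655]]
```

View pics/f2.png

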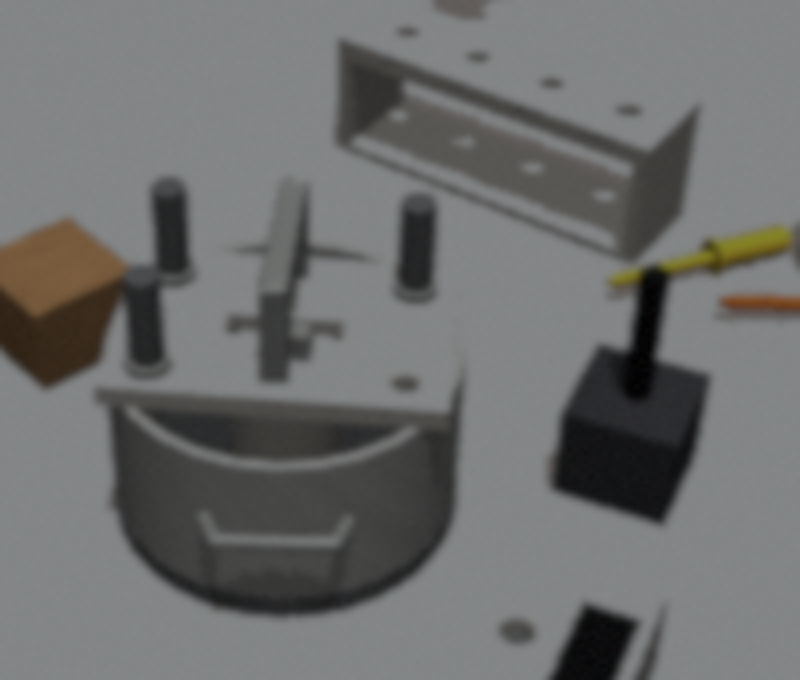

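View pics/f1t.png

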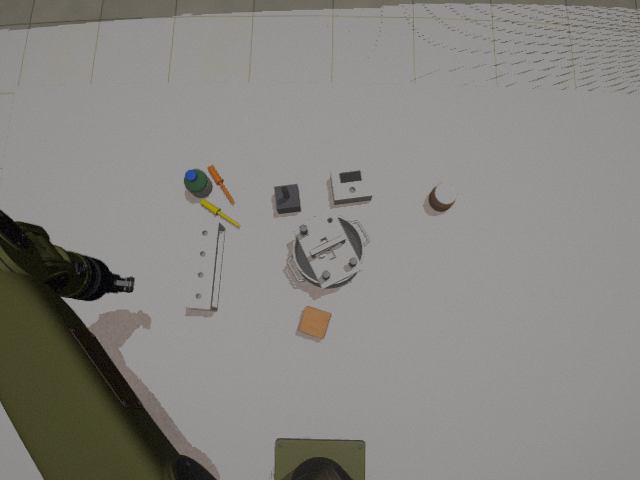

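```bash
python3 -m handwheel '[[-0.3,[0,0,0],0],[-0.3,[0,0,0],0],[-0.3,[0,0,0],0]]' && python3 -c "
from cell import ticket; print(ticket.finish_job())"
```

```text
time_s: 58.1
position: [0.4252, 0.4013, 0.1944]
ee_rot: [-3.142, 0.0, 1.52]
force: [-0.1, 0.3, 0.4]
gripper_width: 0.35
the job is handed in; nothing more can be done
None
```

The job is handed in at about 58 s; handing in returned no verdict.

**What I did**
- I seated the guide head over the key and turned it clockwise until it met the stop, at about 96°.
- I moved all three canes present into eyelets 1, 3 and 4.
- I pressed the button with the stylus. The force rose to 10.8 N with no further travel, so it was on its bottom.
- I put the stylus back in its holder. The holder had been knocked to about (0.659, 0.089) m during the run, so I re-measured it first.

**What the last checks showed**
- **Head:** the last top-camera fit put its yaw within 5° of the vessel's x axis and its centre within about 1.5 mm.
- **Canes:** all three stand upright with their collars on the plate in the last picture.
- **Stylus:** its top is at 120 mm (scene camera) and 125 mm (top camera), the same as at the start in each, so it is fully home.
- **Bystanders:** the bottle, jar and cardboard box are where they were, and the arm is clear of everything.

**What failed or disagreed**
- **First grasp missed:** my first grasp of the head closed on nothing. The fingertips sit about 36 mm above the reported tool point, and I allowed for that from then on.
- **Scene eyelet fit:** the last one is invalid because the canes hide three of the holes, so I relied on the top camera, which saw two eyelets.
- **Look-alikes:** the orange and yellow ones fell over early in the run, with the arm nowhere near them. I left them alone.
- **Button not seen at the end:** the detector did not find it, so I have no camera reading that it came back up.

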